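# Open the sample station: fold the bifold cover, lower the splash shield two holes

### The arm

A 7-joint arm with a two-finger parallel gripper is mounted at the origin on the work surface. World frame = base frame: x ahead of the robot, y to its left, z up, the work surface at z = 0. Lengths are in m, angles in rad, forces in N, time in s.
With the tool pointing down it reaches from about 0.4 to 0.85 m from the base axis. Payload 10.4 kg.
Tool frame: the origin (TCP) lies on the mounting face of the last link; the fingertips stand 173 mm ahead of it and the grasp point (between the pads) lies 155 mm ahead of it; z points along the fingers, y is the direction in which the jaws open and shut (so a half turn about z gives the same grasp; the last joint's range is limited). The gripper opens to 85 mm and grips with 20 to 120 N. Pads are 22 mm wide; open, the fingers measure 114 mm over their backs; the gripper's body (76 mm by 85 mm) begins 54 mm behind the grasp point. The pads swing forward as they close: fully open they stand 13 mm farther back than shut.
Start: joints at [-1.159, 0.332, -0.065, 1.46, 0.022, 1.35, -0.088], TCP at [0.263, 0.567, 0.405] pointing down, gripper open.
Joint ranges: [-2.6, 2.6], [-0.5, 2.12], [-1.47, 1.34], [0.16, 2.42], [-1.27, 4.41], [0.06, 2.06], [-2.6, 2.6]. Speed limits (rad/s): [2.22, 2.22, 2.79, 2.79, 3.14, 3.14, 3.14].

### API

Orientations are given as a unit quaternion [x, y, z, w].
In Python, from station import read_state, capture, camera_params, order gives the robot as it stands. The module is installed in compiled form; this text tells all that it offers.
- The arm moves only by the tool carry_out, never from a script. Its argument "rows" is a list of rows, each an object with "claw": the opening, from 0 (shut) to 1 (fully open); "slide": the shift along the tool's x, y, z in m, a list of three; "angular": the turn, a rotation vector about the tool's x, y, z in degrees, a list of three. A call has 1 to 8 rows; each row shifts and turns the commanded pose from where the row before left it, along the tool's axes as they then stand; what a row does not reach is not made up. A row lasts 1/12 s, in which the tool goes at most 41.7 mm and 7.16 degrees, less where a joint would pass 70% of its speed; a pose out of reach is approached as far as the arm can. A call is refused whole if a number of a shift passes 0.0417 or a number of a turn 7.16, either way. A call with a gripper value outside its range is refused whole. The fingers move at their own pace and stop on an object; "force" is the grip in N (left out, the last holds). Time passes only in rows, so rows that do not move let the fingers close. It gives the time, the measured TCP pose, the force and the opening at its end, in the units of the state.
- read_state(): the state, without advancing time (a new reading comes with each control period).
- capture(name): name is "scene" or "top" or "wrist"; returns the picture (420x560x3 uint8, red, green, blue); there is no depth.
- camera_params(name): a dict with "camera_matrix" (3x3 intrinsics, pixels), "extrinsics" (4x4, takes a point from world to camera coordinates); the wrist camera has in their place "T_tool_cam" (4x4, takes a point from camera to tool coordinates, whose origin is the TCP and whose axes are the flange's). Camera axes: x right, y down, z forward; pixel columns grow to the right and rows downward; lengths in m; the calibration is good to about 2 mm. A picture is of the moment at which its call begins: read the wrist's pose just before it. camera_params takes no time and is no camera call.
- order.finish_job(): hands the job in, once; it reports no verdict.
The state is a dict: "time_s": time; "joint_positions": joint angles; "dq": joint speeds; "joint_efforts": joint torques, N m; "position": TCP position; "tcp_rot": TCP orientation; "wrist_force": force on the tool from outside, world axes, zero at the start; "torque": the same for the moment, N m; "grip_width": opening from 0.0 (shut) to 1.0 (fully open).
Only numpy, scipy, OpenCV 4.12 (cv2) and the standard library are available. Lean on these libraries where they do the work, as an engineer would, in place of code of your own. Each camera call takes 0.05 s, during which the arm holds its last target.

### The job

Get the sample station ready for work: first push the tray's blue two-panel cover to the far side until its panels stand folded flat against each other. Then lower the splash shield to its lowest hole: pinch in both orange spring buttons of the leaning arm, slide the sleeve down until the buttons pop out through the middle holes, and do the same again so that they pop out through the last holes and lock. Leave the jar, the beaker, the pipette and the two bottles where they are.

Things in the scene. Friction and masses are not known exactly. Their poses are not given: they have to be found in the camera images.
- station: Fixed sample station: white base plate 280 (x) x 320 (y) x 12 mm, origin under its centre on the table, x to its far side, y left, z up; turned up to 0.3 rad. Right half: sample tray under a blue two-panel cover. Left half: a leaning telescoping arm with a clear splash shield, rising away from the robot from a blue foot block at x = -110, y = 90 mm (50 x 70 mm, top 82 mm up).
- tray_mid (a point): Middle of the grey tray, at its rim's height (40 mm up). Tray 150 (x) x 130 (y) mm, axes as the station's; nothing in it stands above the rim but the cover.
- cover (a joint): Angle (rad) by which each panel of the bifold cover rises from level, tent-like. Panels 65 mm long, 112 mm wide; the far one is hinged to the station 65 mm beyond tray_mid, 42 mm up; the near edge is 130 mm x cos(angle) from that hinge and runs level towards it. Starts 0.35 to 0.7; 1.53 is the stop, panels upright and flat together. 1 to 4 N moves it; stays where left.
- cover_bar (a point): Middle of the yellow bar (14 mm thick, 112 mm along the station's y) on the near panel's free edge, 48 mm up at the start, 42 mm when folded. Pushed along +x of the station it folds the cover; it ends about 54 mm beyond tray_mid. Folded, the cover's top is 110 mm up.
- sleeve (a joint): Travel (m) of the blue sleeve (with the shield) down the arm, towards the robot. 0 = locked in the top position (start), 0.032 = middle, 0.064 = lowest position; a stop lies 11 mm beyond. Sleeve: 40 x 40 mm square tube over a fixed aluminium tube, friction 5 to 12 N; it does not fall by itself.
- button_l (a joint): Left orange spring button (17 mm across, blunt cone end), on the fixed inner tube. 0 = out, 7 mm proud of the sleeve's wall, locking it; 0.007 = level with the wall; 0.0095 = hidden under the 2.5 mm wall. Needs 2 to 4 N. With both pressed level, the first 10 mm of sliding (up to about 20 N) drive them under; they pop out and lock by themselves at the next holes (20 mm square, 32 mm apart).
- button_r (a joint): Right orange button, alike, on the sleeve's right wall. Both must be pressed at once to free the sleeve.
- button_mid (a point): Fixed point on the arm's axis midway between the buttons (it stays when the sleeve moves). Its x points up along the arm (35 deg above level, away from the robot), y left, z square to the arm, upward. Buttons at y = +-20 to 27 mm (54 mm over both), sleeve walls at y = +-20, z = -20 to 20 mm. A pinch across y here, fingers within 10 deg of -z of this point, presses both buttons level.
- shield_mid (a point): Middle of the clear, white-framed shield, 250 mm wide (y), 160 mm high (z), square to the arm at the sleeve's upper end, 113 mm up the arm from the buttons at the start. Its top edge is 125 mm off the arm's axis (z of button_mid), so it overhangs the buttons: a hand coming straight down on them hits it, most of all one position down.
- sleeve_end (a point): Mark on the sleeve's lower end, on its axis (axes as button_mid): 32 mm below the buttons at the start; the sleeve is 142 mm long and its holes lie 32, 64 and 96 mm from this end. It moves with the sleeve, and so does a hand pinching it: after one position the hand is 32 mm below the buttons.
- jar: Bystander, leave alone: small white jar with blue lid, 36 mm across, 55 mm tall, standing on the station's base plate near its far edge; origin under its centre.
- beaker: Bystander, leave alone: clear open beaker, 68 mm across, 90 mm tall; origin under its centre.
- pipette: Bystander, leave alone: white hand pipette with blue end, 230 mm long, lying on the table left of the station; origin under its centre.
- wash_bottle: Bystander, leave alone: white bottle 64 mm across, 150 mm tall; origin under its centre.
- reagent: Bystander, leave alone: amber bottle 60 mm across, 120 mm tall; origin under its centre.

How it is judged:
By the outcome, as a careful person would: the job done as asked, in the order asked, and still so for the second after the job is handed in, with the robot touching nothing.
It also fails if it takes over 61 s, if anything falls off the work surface, if the arm or the gripper's body presses on something with over 40 N, if the wrist force passes 120 N, or if a joint passes its speed limit or range.

## Working session

There is one attempt and no reset: what is moved stays moved. The work goes in short steps, Python scripts to look and compute and a tool call to move; the robot and the scene stay as the last step left them, time stands still between calls to the robot, and variables do not carry over. Pictures are saved under pics/ and viewed, and the job is handed in when it is done.

Besides the shell and the picture viewer there is one more tool, called after "Request:" by a JSON object that holds its "name" and its "arguments", one argument or row to a line. carry_out: Moves the arm, as the interface text tells. Its arguments: {"type":"object","properties":{"rows":{"type":"array","items":{"type":"object","properties":{"claw":{"type":"number"},"slide":{"type":"array","items":{"type":"number"}},"angular":{"type":"array","items":{"type":"number"}}}}},"force":{"type":"number"}},"required":["rows"]}

```bash
ls; mkdir -p pics
python3 - <<'E'
from station import *
import cv2,numpy as np
s=read_state();print(s)
for n in("scene","top"):
    cv2.imwrite(f"pics/{n}0.png",capture(n)[:,:,::-1]);p=camera_params(n);print(n,np.round(p["camera_matrix"],1).tolist(),np.round(p["extrinsics"],4).tolist())
print(camera_params("wrist"))
E
```

```text
pics
{'time_s': 0.0, 'joint_positions': array([-1.15861908,  0.33286845, -0.06467303,  1.46093248,  0.02161846,
        1.34992928, -0.0885271 ]), 'dq': array([ 0.00050189, -0.00073779, -0.00069933,  0.00117088, -0.00026095,
        0.00124358,  0.00060107]), 'joint_efforts': array([-8.94226559e-04, -6.25421619e+01,  4.86067508e-02, -3.91611207e+01,
        1.62138767e-02,  9.56249511e-03, -1.39843090e-05]), 'position': array([0.2632108 , 0.56672825, 0.40392206]), 'tcp_rot': array([ 2.15693931e-01,  9.76460756e-01, -7.12611924e-04, -1.08850683e-04]), 'wrist_force': array([ 0.21883202, -0.71503612, -0.07243504]), 'torque': array([-0.01786418, -0.03266697,  0.01028351]), 'grip_width': 1.0007090847623763}
scene [[409.8, 0.0, 280.3], [0.0, 409.8, 211.7], [0.0, 0.0, 1.0]] [[-0.3021, 0.9532, -0.0147, 0.1781], [0.5707, 0.1685, -0.8037, -0.2097], [-0.7636, -0.2512, -0.5948, 1.8088], [0.0, 0.0, 0.0, 1.0]]
top [[422.4, 0.0, 272.1], [0.0, 422.4, 212.2], [0.0, 0.0, 1.0]] [[-0.0568, -0.9984, 0.0048, 0.0203], [-0.9725, 0.0542, -0.2267, 0.6363], [0.226, -0.0176, -0.974, 1.1088], [0.0, 0.0, 0.0, 1.0]]
{'camera_matrix': array([[317.86441715,   0.        , 275.52198453],
       [  0.        , 317.86441715, 210.18032959],
       [  0.        ,   0.        ,   1.        ]]), 'T_tool_cam': array([[-1.00195776e-04, -9.57900091e-01, -2.87101734e-01,
         7.34315200e-02],
       [ 9.99999739e-01,  1.09555335e-04, -7.14516110e-04,
         7.20810142e-05],
       [ 7.15888574e-04, -2.87101731e-01,  9.57899830e-01,
         3.04522574e-02],
       [ 0.00000000e+00,  0.00000000e+00,  0.00000000e+00,
         1.00000000e+00]])}
```

View pics/scene0.png

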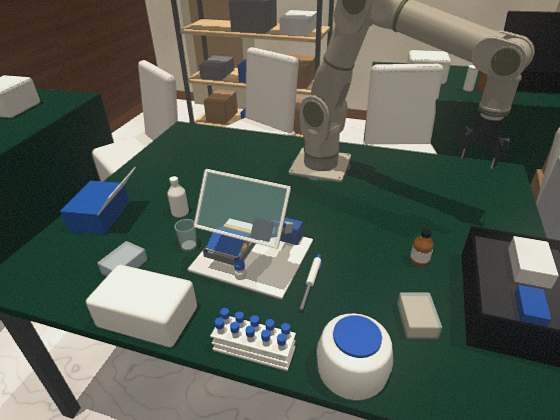

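View pics/top0.png

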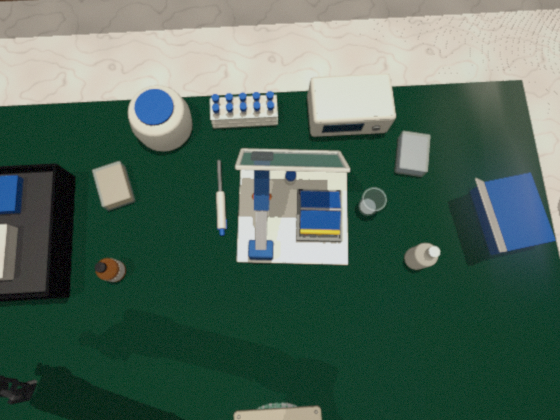

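```bash
cat > h.py <<'E'
import numpy as np,cv2
from station import *
from scipy.spatial.transform import Rotation as R
def ray(n,u,v):
    p=camera_params(n);K=p["camera_matrix"];E=p["extrinsics"]
    d=E[:3,:3].T@np.linalg.solve(K,[u,v,1.]);return -E[:3,:3].T@E[:3,3],d
def onz(n,u,v,z):
    o,d=ray(n,u,v);return o+d*(z-o[2])/d[2]
def proj(n,P):
    p=camera_params(n);K=p["camera_matrix"];E=p["extrinsics"]
    c=E[:3,:3]@np.asarray(P)+E[:3,3];c=K@c;return c[:2]/c[2]
def crop(src,dst,x0,y0,w,h,k):
    cv2.imwrite(dst,cv2.resize(cv2.imread(src)[y0:y0+h,x0:x0+w],None,fx=k,fy=k,interpolation=cv2.INTER_CUBIC))
E
python3 - <<'E'
from h import *
crop("pics/top0.png","pics/top0c.png",225,140,133,133,4.5)
crop("pics/scene0.png","pics/scene0c.png",180,160,150,140,4)
im=cv2.imread("pics/top0.png");hsv=cv2.cvtColor(im,cv2.COLOR_BGR2HSV)
m=cv2.inRange(hsv,(20,120,120),(35,255,255));m[:, :280]=0
ys,xs=np.nonzero(m);print("yellow",len(xs),xs.min(),xs.max(),ys.min(),ys.max(),xs.mean(),ys.mean())
E
```

```text
yellow 183 300 339 229 234 320.24043715846994 231.8087431693989
```

View pics/top0c.png

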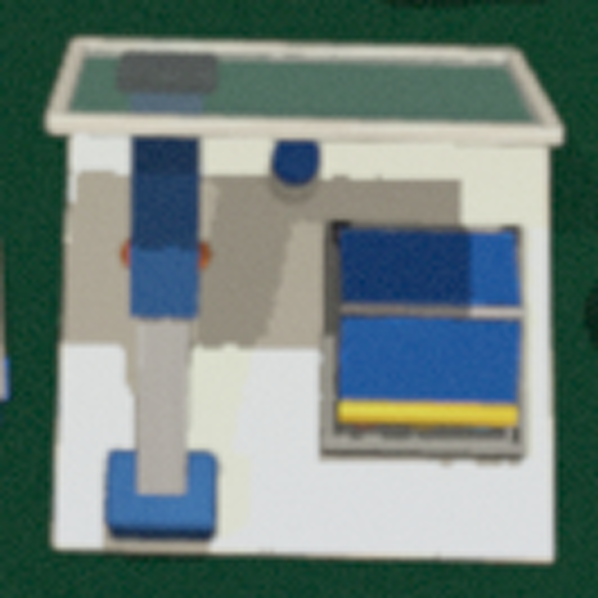

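View pics/scene0c.png

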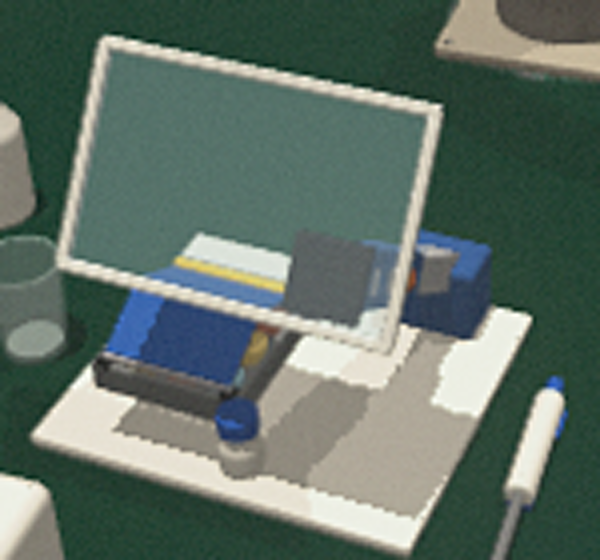

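```bash
cat >> h.py <<'E'
def tri(obs):
    A=np.zeros((3,3));b=np.zeros(3)
    for o,d in obs:
        d=d/np.linalg.norm(d);M=np.eye(3)-np.outer(d,d);A+=M;b+=M@o
    x=np.linalg.solve(A,b);return x,[np.linalg.norm(np.cross(x-o,d/np.linalg.norm(d))) for o,d in obs]
E
python3 - <<'E'
from h import *
nl=onz("top",236.6,262,.012);nr=onz("top",347.9,264.7,.012)
fr=onz("scene",188,269,.012);fl=onz("scene",282,297.5,.012);nl2=onz("scene",312.5,239,.012)
for a in(nl,nr,fr,fl,nl2):print(a.round(4))
d=nl-nr;print("yaw",np.arctan2(-d[0],d[1]),np.linalg.norm(d));d=fl-fr;print("yaw far",np.arctan2(-d[0],d[1]),np.linalg.norm(d))
d=fl-nl;print(np.arctan2(d[1],d[0]),np.linalg.norm(d));d=fr-nr;print(np.arctan2(d[1],d[0]),np.linalg.norm(d))
print("c",(nl+nr+fl+fr)/4)
hs={}
for n in("top","scene"):
    im=cv2.imread(f"pics/{n}0.png");hsv=cv2.cvtColor(im,cv2.COLOR_BGR2HSV)
    m=cv2.inRange(hsv,(0,110,90),(14,255,255))
    k,l,st,c=cv2.connectedComponentsWithStats(m)
    print(n,[(st[i].tolist(),c[i].round(1)) for i in range(1,k) if 180<c[i][0]<340 and st[i][4]>2])
for v in (231.8,):
    for z in(.048,.055):print("bar",onz("top",300,231.7,z),onz("top",340,232,z), onz("top",320.2,231.8,z))
x,e=tri([ray("top",252.8,196.4),ray("scene",282.7,229.5)]);print(x,e)
E
```

```text
[0.51   0.0935 0.012 ]
[ 0.4843 -0.2246  0.012 ]
[ 0.7689 -0.2444  0.012 ]
[0.7951 0.0705 0.012 ]
[0.5184 0.0917 0.012 ]
yaw -0.08053803479392123 0.31906799498736405
yaw far -0.0829058644637081 0.3160056832068518
-0.08022920724870858 0.2860447563214155
-0.06949195463922234 0.28531390198479933
c [ 0.63955817 -0.07624755  0.012     ]
top [([252, 195, 1, 3, 3], array([252., 196.])), ([270, 194, 2, 5, 6], array([270.2, 196. ]))]
scene [([297, 55, 8, 6, 15], array([300.7,  57.6])), ([306, 57, 7, 3, 12], array([309.5,  58.2])), ([177, 91, 8, 8, 41], array([180.2,  94.2])), ([216, 91, 4, 3, 4], array([217.5,  92. ])), ([221, 90, 4, 2, 4], array([222.5,  90.8])), ([225, 91, 6, 4, 10], array([227.7,  92.6])), ([191, 93, 3, 7, 14], array([191.6,  96. ])), ([296, 99, 5, 3, 7], array([298. , 100.1])), ([282, 228, 2, 4, 6], array([282.5, 229.5]))]
bar [ 0.58130468 -0.09141206  0.048     ] [ 0.57411214 -0.20440972  0.048     ] [ 0.57782055 -0.14847955  0.048     ]
bar [ 0.58004295 -0.09083654  0.055     ] [ 0.57289321 -0.20316164  0.055     ] [ 0.57657956 -0.14756438  0.055     ]
[0.66352748 0.03378303 0.15242436] [np.float64(0.0004953431692424435), np.float64(0.0004953431692424598)]
```

Request:
{"name": "carry_out", "arguments": {
  "rows": [
    {"claw": 0, "slide": [0, 0, 0], "angular": [0, 0, -6.8]},
    {"claw": 0, "slide": [0, 0, 0], "angular": [0, 0, -6.8]},
    {"claw": 0, "slide": [0, 0, 0], "angular": [0, 0, -6.7]},
    {"claw": 0, "slide": [0, 0, 0], "angular": [0, -6.7, 0]},
    {"claw": 0, "slide": [0, 0, 0], "angular": [0, -6.7, 0]},
    {"claw": 0, "slide": [0, 0, 0], "angular": [0, -6.7, 0]},
    {"claw": 0, "slide": [0, 0, 0], "angular": [0, -6.7, 0]},
    {"claw": 0, "slide": [0, 0, 0], "angular": [0, -6.7, 0]}
  ],
  "force": 60
}}

```text
time_s: 0.77
position: [0.2631, 0.567, 0.4048]
tcp_rot: [0.038, 0.956, -0.011, 0.291]
wrist_force: [-0.2, 0.0, -0.0]
grip_width: -0.004
```

Request:
{"name": "carry_out", "arguments": {
  "rows": [
    {"claw": 0, "slide": [0, 0, 0], "angular": [0, -6.5, 0]},
    {"claw": 0, "slide": [0, 0, 0], "angular": [0, 0, 0]}
  ]
}}

```text
time_s: 0.93
position: [0.2614, 0.5673, 0.4034]
tcp_rot: [0.036, 0.938, -0.014, 0.344]
wrist_force: [-1.5, 0.6, -0.8]
grip_width: 0.0
```

```bash
cat >> h.py <<'E'
YAW=-0.081; C=np.array([.640,-.0765,0])
RS=R.from_euler('z',YAW).as_matrix()
def st(p): return C+RS@np.asarray(p,float)   # station->world
def loc(P): return RS.T@(np.asarray(P)-C)
def tool(tilt): # columns tool axes, world
    t=np.radians(tilt);z=np.array([np.sin(t),0,-np.cos(t)]);y=np.array([0,1.,0]);return RS@np.c_[np.cross(y,z),y,z]
def goal(tip,tilt,off=.173):
    """slide (tool axes now) & rotvec to bring point `off` ahead of TCP to world tip"""
    s=read_state();Rn=R.from_quat(s["tcp_rot"]).as_matrix();Rt=tool(tilt)
    tcp=np.asarray(tip)-off*Rt[:,2]
    print("slide mm",(1e3*Rn.T@(tcp-s["position"])).round(1),"rotdeg",np.degrees(R.from_matrix(Rn.T@Rt).as_rotvec()).round(2),"t",round(s["time_s"],2),"F",s["wrist_force"].round(1),"w",round(s["grip_width"],3))
def wproj(P,s=None):
    s=s or read_state();p=camera_params("wrist");T=p["T_tool_cam"]
    q=R.from_quat(s["tcp_rot"]).inv().apply(np.asarray(P)-s["position"])
    c=p["camera_matrix"]@(T[:3,:3].T@(q-T[:3,3]));return c[:2]/c[2]
def wray(u,v,pos,quat):
    p=camera_params("wrist");T=p["T_tool_cam"];Rw=R.from_quat(quat).as_matrix()
    return np.asarray(pos)+Rw@T[:3,3], Rw@T[:3,:3]@np.linalg.solve(p["camera_matrix"],[u,v,1.])
E
python3 - <<'E'
from h import *
for u,v in((298.8,189.3),(341.4,189.3),(341.4,241.1),(296.3,241.1)): print("rim",loc(onz("top",u,v,.04)).round(4))
print("bar",loc(onz("top",320.2,231.8,.05)))
print("foot",loc(onz("top",225+107/4.5,140+455/4.5,.082)),loc(onz("top",225+217/4.5,140+455/4.5,.082)))
print("bmid",loc(onz("top",261.6,196.2,.152)))
print("jointpos",read_state()["joint_positions"].round(2))
goal(st([-.10,-.077,.20]),40)
E
```

```text
rim [ 0.0697 -0.0155  0.04  ]
rim [ 0.0729 -0.1398  0.04  ]
rim [-0.0799 -0.1378  0.04  ]
rim [-0.0831 -0.0099  0.04  ]
bar [-0.05652617 -0.07654265  0.05      ]
foot [-0.09325334  0.12236308  0.082     ] [-0.09158815  0.055608    0.082     ]
bmid [0.01559793 0.08920826 0.152     ]
jointpos [-1.37  0.29 -0.02  1.6   0.75  1.27 -0.14]
slide mm [-117.6 -688.8  194.5] rotdeg [0.06 0.28 0.25] t 0.93 F [-1.5  0.6 -0.8] w 0.0
```

Request:
{"name": "carry_out", "arguments": {
  "rows": [
    {"claw": 0, "slide": [0, -0.02, 0], "angular": [0, 0, 0]},
    {"claw": 0, "slide": [0, -0.038, 0], "angular": [0, 0, 0]},
    {"claw": 0, "slide": [0, -0.038, 0], "angular": [0, 0, 0]},
    {"claw": 0, "slide": [0, -0.038, 0], "angular": [0, 0, 0]},
    {"claw": 0, "slide": [0, -0.038, 0], "angular": [0, 0, 0]},
    {"claw": 0, "slide": [0, -0.038, 0], "angular": [0, 0, 0]},
    {"claw": 0, "slide": [0, -0.038, 0], "angular": [0, 0, 0]},
    {"claw": 0, "slide": [0, -0.038, 0], "angular": [0, 0, 0]}
  ]
}}

```text
time_s: 1.6
position: [0.24, 0.2799, 0.4043]
tcp_rot: [0.038, 0.94, -0.014, 0.34]
wrist_force: [0.7, -0.7, 0.8]
grip_width: 0.001
```

Request:
{"name": "carry_out", "arguments": {
  "rows": [
    {"claw": 0, "slide": [0, -0.038, 0], "angular": [0, 0, 0]},
    {"claw": 0, "slide": [0, -0.038, 0], "angular": [0, 0, 0]},
    {"claw": 0, "slide": [0, -0.038, 0], "angular": [0, 0, 0]},
    {"claw": 0, "slide": [0, -0.038, 0], "angular": [0, 0, 0]},
    {"claw": 0, "slide": [0, -0.038, 0], "angular": [0, 0, 0]},
    {"claw": 0, "slide": [0, -0.038, 0], "angular": [0, 0, 0]},
    {"claw": 0, "slide": [0, -0.02, 0], "angular": [0, 0, 0]},
    {"claw": 0, "slide": [0, 0, 0], "angular": [0, 0, 0]}
  ]
}}

```text
time_s: 2.27
position: [0.2552, 0.1909, 0.3838]
tcp_rot: [0.039, 0.942, -0.036, 0.332]
wrist_force: [0.3, 0.0, -0.1]
grip_width: 0.002
```

Run:
```python
from h import *
goal(st([-.10,-.077,.20]),40)
s=read_state();print(s["joint_positions"].round(2),s["position"].tolist(),s["tcp_rot"].tolist())
cv2.imwrite("pics/w1.png",cv2.resize(capture("wrist")[:,:,::-1],None,fx=1.4,fy=1.4))
print(wproj(st([.015,.089,.152]),s)*1.4)
```

```text
slide mm [-114.8 -306.4  175.3] rotdeg [-2.51 -1.07  0.76] t 2.27 F [ 0.3  0.  -0.1] w 0.002
[-0.83 -0.5  -0.22  2.35  0.6   1.08  0.22] [0.2551591522837544, 0.19085350570025492, 0.38375431692522277] [0.039417806361029796, 0.9417862940915631, -0.03631197501935614, 0.33191302064420086]
[264.82936401 408.07412458]
```

View pics/w1.png

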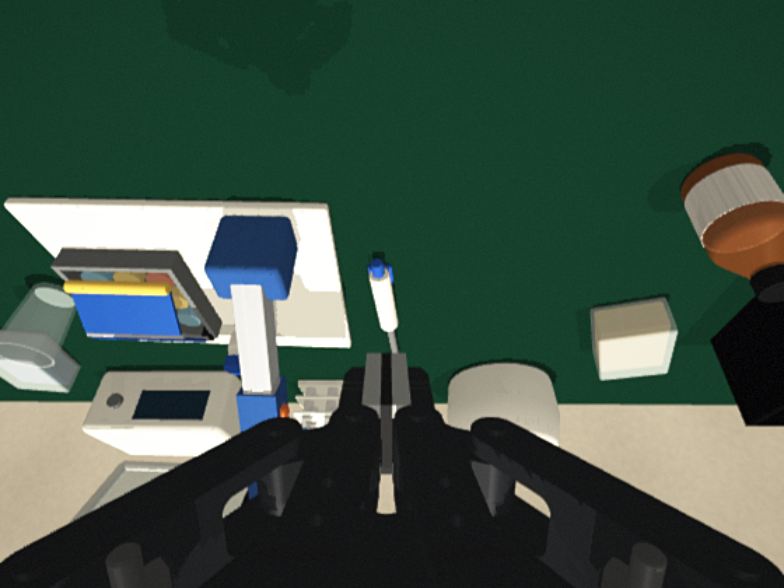

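Request:
{"name": "carry_out", "arguments": {
  "rows": [
    {"claw": 0, "slide": [-0.023, 0, 0.019], "angular": [0, 0, 0]},
    {"claw": 0, "slide": [-0.023, 0, 0.019], "angular": [0, 0, 0]},
    {"claw": 0, "slide": [-0.023, 0, 0.019], "angular": [0, 0, 0]},
    {"claw": 0, "slide": [-0.015, -0.02, 0.012], "angular": [-1.2, -0.5, 0.4]},
    {"claw": 0, "slide": [0, -0.03, 0], "angular": [-1.2, -0.5, 0.4]},
    {"claw": 0, "slide": [0, -0.03, 0], "angular": [0, 0, 0]},
    {"claw": 0, "slide": [0, -0.03, 0], "angular": [0, 0, 0]},
    {"claw": 0, "slide": [0, 0, 0], "angular": [0, 0, 0]}
  ]
}}

```text
time_s: 2.98
position: [0.355, 0.0849, 0.386]
tcp_rot: [0.041, 0.939, -0.013, 0.341]
wrist_force: [-0.1, 0.3, 0.0]
grip_width: 0.002
```

Run:
```python
from h import *
goal(st([-.10,-.077,.20]),40)
s=read_state();print(s["joint_positions"].round(2),s["position"].tolist(),s["tcp_rot"].tolist())
cv2.imwrite("pics/w2.png",cv2.resize(capture("wrist")[:,:,::-1],None,fx=1.4,fy=1.4))
print(wproj(st([.015,.089,.152]),s)*1.4)
```

```text
slide mm [ -32.8 -214.5   96.4] rotdeg [-0.06 -0.08 -0.33] t 2.98 F [-0.1  0.3  0. ] w 0.002
[-0.57 -0.49  0.02  2.35  0.58  0.78  0.62] [0.35499637823494956, 0.08487151430651384, 0.3860176824920797] [0.04096940727197469, 0.9390486978059847, -0.013332029152894139, 0.341073757148412]
[329.86112845 359.01920963]
```

View pics/w2.png

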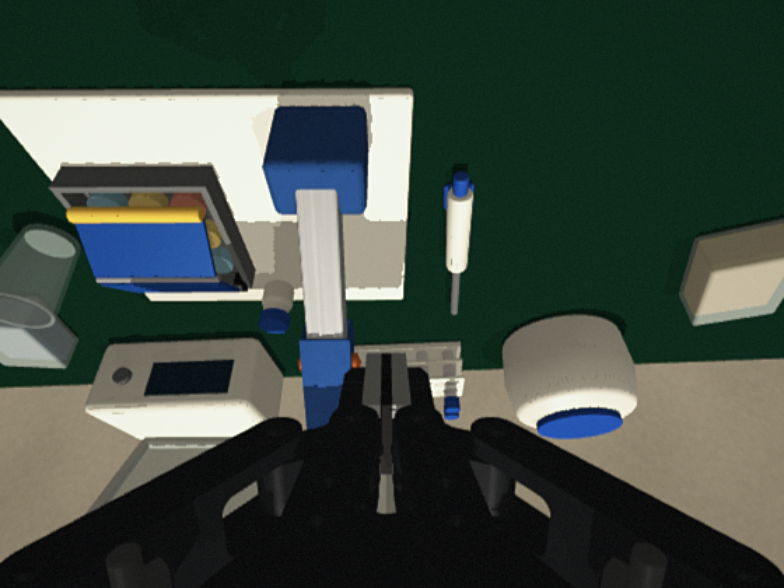

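Request:
{"name": "carry_out", "arguments": {
  "rows": [
    {"claw": 0, "slide": [-0.005, -0.03, 0.014], "angular": [0, 0, 0]},
    {"claw": 0, "slide": [-0.005, -0.03, 0.014], "angular": [0, 0, 0]},
    {"claw": 0, "slide": [-0.005, -0.03, 0.014], "angular": [0, 0, 0]},
    {"claw": 0, "slide": [-0.005, -0.03, 0.014], "angular": [0, 0, 0]},
    {"claw": 0, "slide": [-0.005, -0.03, 0.014], "angular": [0, 0, 0]},
    {"claw": 0, "slide": [-0.005, -0.03, 0.014], "angular": [0, 0, 0]},
    {"claw": 0, "slide": [-0.003, -0.03, 0.012], "angular": [0, 0, 0]},
    {"claw": 0, "slide": [0, 0, 0], "angular": [0, 0, 0]}
  ]
}}

```text
time_s: 3.7
position: [0.4258, -0.1328, 0.3324]
tcp_rot: [0.041, 0.939, -0.014, 0.34]
wrist_force: [0.1, 0.9, 0.7]
grip_width: 0.002
```

Run:
```python
from h import *
goal(st([-.10,-.077,.20]),40)
goal(st([-.09,-.077,.047]),40)
s=read_state();print(s["joint_positions"].round(2),s["position"].tolist(),s["tcp_rot"].tolist())
im=capture("wrist")[:,:,::-1]
cv2.imwrite("pics/w3r.png",im);cv2.imwrite("pics/w3.png",cv2.resize(im,None,fx=1.4,fy=1.4))
print(wproj(st([.015,.089,.152]),s)*1.4,wproj(st([-.0565,-.0765,.05]),s)*1.4)
```

```text
slide mm [ 1.6 -3.6 -1.5] rotdeg [-0.16 -0.16 -0.28] t 3.7 F [0.1 0.9 0.7] w 0.002
slide mm [ 92.   -3.7 122.4] rotdeg [-0.16 -0.16 -0.28] t 3.7 F [0.1 0.9 0.7] w 0.002
[-0.62 -0.39  0.74  2.31  0.46  0.45  1.32] [0.4257743159735336, -0.13276144829760683, 0.33244307110661564] [0.04080577275513224, 0.9392789469035753, -0.014254626153800999, 0.34042143652652435]
[647.72160673 376.48821864] [381.59181312 176.60065392]
```

View pics/w3.png

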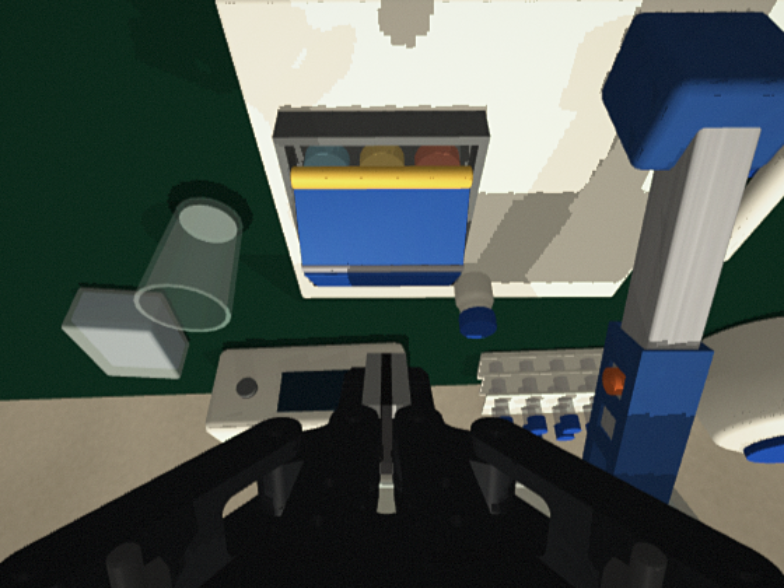

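Request:
{"name": "carry_out", "arguments": {
  "rows": [
    {"claw": 0, "slide": [0, 0, 0], "angular": [0, 6.2, 0]},
    {"claw": 0, "slide": [0, 0, 0], "angular": [0, 6.2, 0]},
    {"claw": 0, "slide": [0, 0, 0], "angular": [0, 6.2, 0]},
    {"claw": 0, "slide": [0, 0, 0], "angular": [-0.2, 6.2, -0.3]},
    {"claw": 0, "slide": [0, 0, 0], "angular": [0, 0, 0]}
  ]
}}

```text
time_s: 4.17
position: [0.4266, -0.1249, 0.3344]
tcp_rot: [0.034, 0.991, -0.004, 0.13]
wrist_force: [0.5, -0.1, 1.3]
grip_width: 0.005
```

Run:
```python
from h import *
goal(st([-.095,-.077,.08]),15)
goal(st([-.095,-.077,.0455]),15)
goal(st([.031,-.077,.0455]),15)
print(read_state()["joint_positions"].round(2))
```

```text
slide mm [-44.1 -12.4 102. ] rotdeg [ 0.18 -0.09  0.73] t 4.17 F [ 0.5 -0.1  1.3] w 0.005
slide mm [-35.2 -12.4 135.4] rotdeg [ 0.18 -0.09  0.73] t 4.17 F [ 0.5 -0.1  1.3] w 0.005
slide mm [-157.   -14.   167.8] rotdeg [ 0.18 -0.09  0.73] t 4.17 F [ 0.5 -0.1  1.3] w 0.005
[-0.79 -0.26  0.89  2.14  0.24  0.92  1.49]
```

Request:
{"name": "carry_out", "arguments": {
  "rows": [
    {"claw": 0, "slide": [-0.009, -0.003, 0.02], "angular": [0, 0, 0.3]},
    {"claw": 0, "slide": [-0.009, -0.003, 0.02], "angular": [0, 0, 0.4]},
    {"claw": 0, "slide": [-0.009, -0.003, 0.02], "angular": [0, 0, 0]},
    {"claw": 0, "slide": [-0.009, -0.003, 0.02], "angular": [0, 0, 0]},
    {"claw": 0, "slide": [-0.008, 0, 0.022], "angular": [0, 0, 0]},
    {"claw": 0, "slide": [0, 0, 0], "angular": [0, 0, 0]},
    {"claw": 0, "slide": [0, 0, 0], "angular": [0, 0, 0]}
  ]
}}

```text
time_s: 4.75
position: [0.4888, -0.1425, 0.2491]
tcp_rot: [0.042, 0.991, -0.004, 0.129]
wrist_force: [-0.8, -0.4, 0.3]
grip_width: 0.0
```

Run:
```python
from h import *
goal(st([-.090,-.077,.0455]),15)
goal(st([.031,-.077,.0455]),15)
s=read_state()
print(s["joint_positions"].round(2))
cv2.imwrite("pics/w4.png",cv2.resize(capture("wrist")[:,:,::-1],None,fx=1.4,fy=1.4))
im=capture("top")[:,:,::-1];cv2.imwrite("pics/top4.png",im);crop("pics/top4.png","pics/top4c.png",225,140,133,133,4.5)
print(wproj(st([-.0565,-.0765,.05]),s)*1.4)
```

```text
slide mm [-0.9  1.  38. ] rotdeg [ 0.11 -0.19 -0.19] t 4.75 F [-0.8 -0.4  0.3] w 0.0
slide mm [-117.9    1.3   68.9] rotdeg [ 0.11 -0.19 -0.19] t 4.75 F [-0.8 -0.4  0.3] w 0.0
[-0.77  0.26  1.09  2.09 -0.43  0.72  2.06]
[388.33195245 402.68824469]
```

View pics/w4.png

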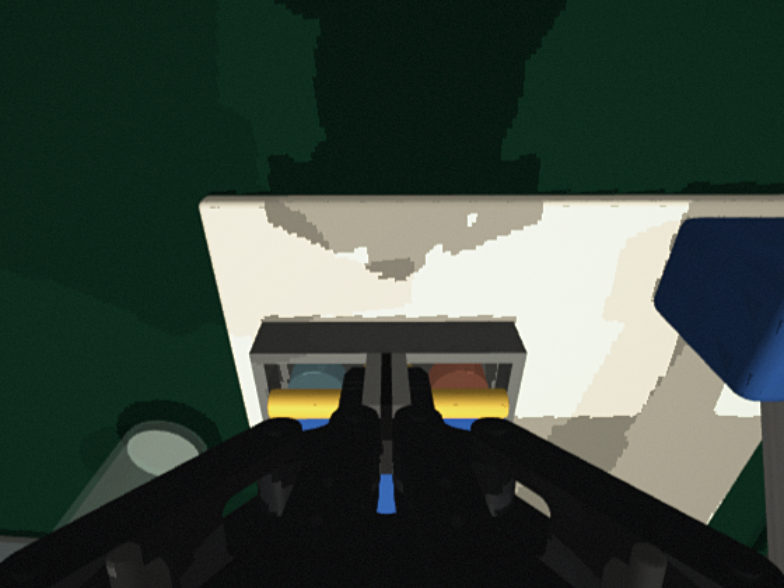

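View pics/top4c.png

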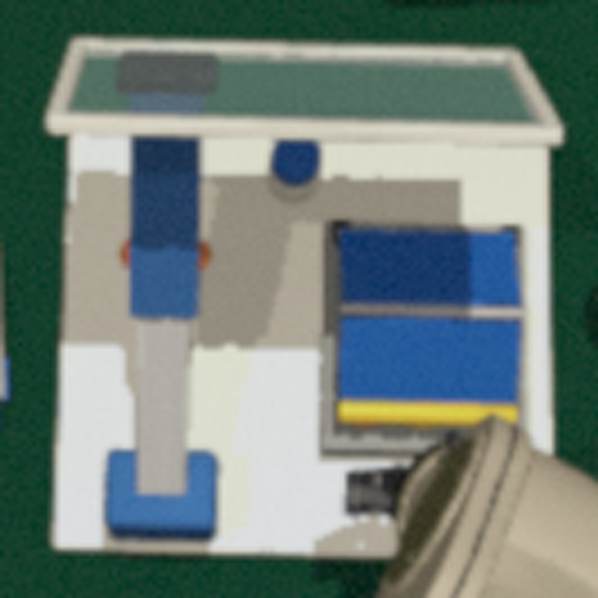

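View pics/top4.png

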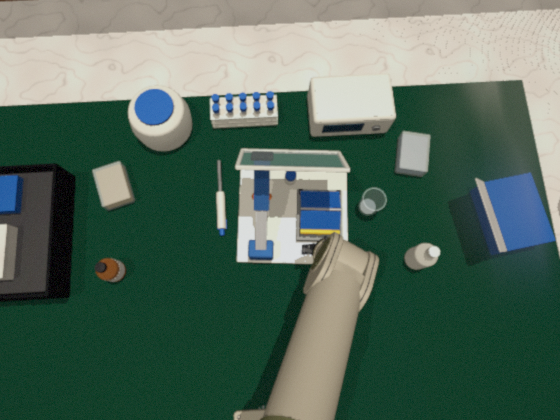

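Request:
{"name": "carry_out", "arguments": {
  "rows": [
    {"claw": 0, "slide": [0, 0, 0.013], "angular": [0, 0, 0]},
    {"claw": 0, "slide": [0, 0.001, 0.013], "angular": [0, 0, 0]},
    {"claw": 0, "slide": [-0.001, 0, 0.012], "angular": [0, 0, 0]},
    {"claw": 0, "slide": [0, 0, 0], "angular": [0, 0, 0]}
  ]
}}

```text
time_s: 5.18
position: [0.4998, -0.1419, 0.2144]
tcp_rot: [0.041, 0.99, -0.001, 0.131]
wrist_force: [-0.1, -1.3, -0.2]
grip_width: -0.001
```

Run:
```python
from h import *
goal(st([.031,-.077,.0455]),15)
s=read_state()
print(s["joint_positions"].round(2))
```

```text
slide mm [-116.    -0.3   33.1] rotdeg [ 0.45  0.07 -0.2 ] t 5.18 F [-0.1 -1.3 -0.2] w -0.001
[-0.66  0.35  0.98  2.09 -0.57  0.67  2.16]
```

Request:
{"name": "carry_out", "arguments": {
  "rows": [
    {"claw": 0, "slide": [-0.0097, 0, 0.0028], "angular": [0, 0, 0]},
    {"claw": 0, "slide": [-0.0097, 0, 0.0028], "angular": [0, 0, 0]},
    {"claw": 0, "slide": [-0.0097, 0, 0.0028], "angular": [0, 0, 0]},
    {"claw": 0, "slide": [-0.0097, 0, 0.0028], "angular": [0, 0, 0]}
  ]
}}

```text
time_s: 5.52
position: [0.541, -0.1461, 0.214]
tcp_rot: [0.042, 0.991, -0.002, 0.131]
wrist_force: [-3.0, 1.0, -0.3]
grip_width: -0.004
```

Run:
```python
from h import *
goal(st([.031,-.077,.0455]),15)
s=read_state()
print(s["joint_positions"].round(2))
cv2.imwrite("pics/w5.png",cv2.resize(capture("wrist")[:,:,::-1],None,fx=1.4,fy=1.4))
```

```text
slide mm [-76.2   0.5  21.9] rotdeg [ 0.38  0.   -0.23] t 5.52 F [-3.   1.  -0.3] w -0.004
[-0.58  0.44  0.92  1.98 -0.64  0.71  2.19]
```

View pics/w5.png

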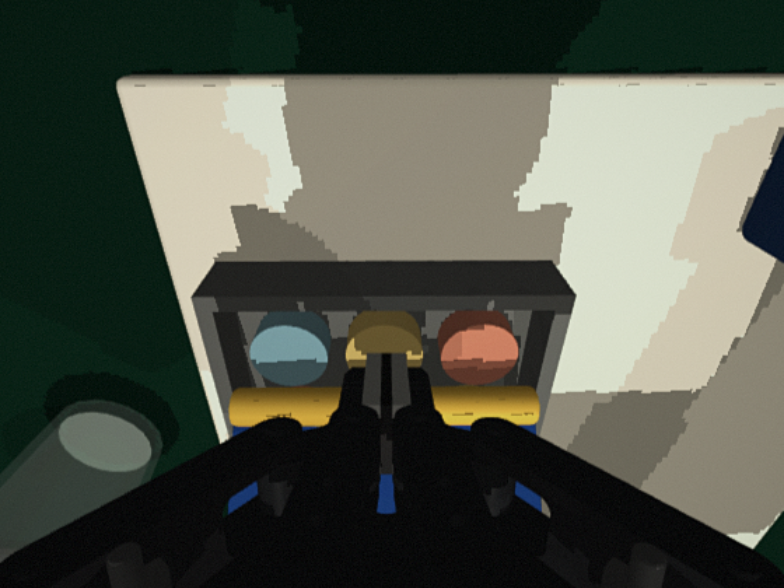

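Request:
{"name": "carry_out", "arguments": {
  "rows": [
    {"claw": 0, "slide": [-0.0097, 0, 0.0028], "angular": [0, 0, 0]},
    {"claw": 0, "slide": [-0.0097, 0, 0.0028], "angular": [0, 0, 0]},
    {"claw": 0, "slide": [-0.0097, 0, 0.0028], "angular": [0, 0, 0]},
    {"claw": 0, "slide": [-0.0097, 0, 0.0028], "angular": [0, 0, 0]},
    {"claw": 0, "slide": [-0.0097, 0, 0.0028], "angular": [0, 0, 0]}
  ]
}}

```text
time_s: 5.98
position: [0.5913, -0.1506, 0.2129]
tcp_rot: [0.042, 0.991, -0.002, 0.131]
wrist_force: [-1.3, 1.0, 0.2]
grip_width: 0.001
```

Run:
```python
from h import *
goal(st([.031,-.077,.0455]),15)
s=read_state()
print(s["joint_positions"].round(2))
im=capture("top")[:,:,::-1];cv2.imwrite("pics/top6.png",cv2.resize(im[140:340,200:400],None,fx=3,fy=3))
im=capture("scene")[:,:,::-1];cv2.imwrite("pics/sc6.png",cv2.resize(im[100:310,140:400],None,fx=2.8,fy=2.8))
```

```text
slide mm [-27.7   0.9   7.7] rotdeg [ 0.32  0.02 -0.24] t 5.98 F [-1.3  1.   0.2] w 0.001
[-0.51  0.54  0.87  1.85 -0.69  0.76  2.19]
```

View pics/top6.png

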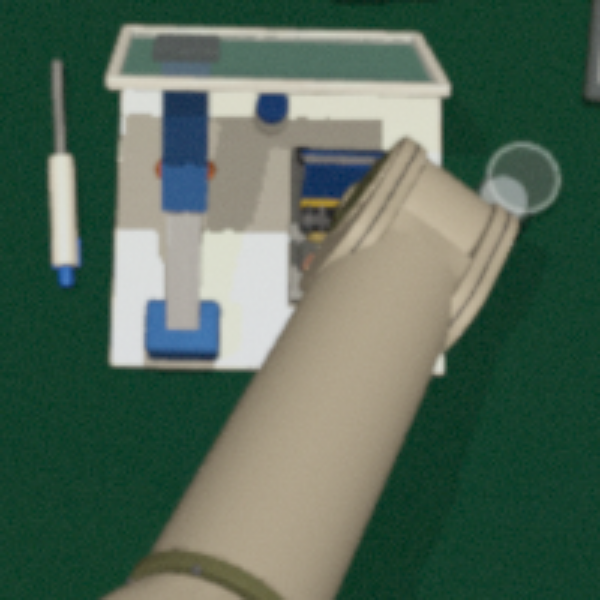

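View pics/sc6.png

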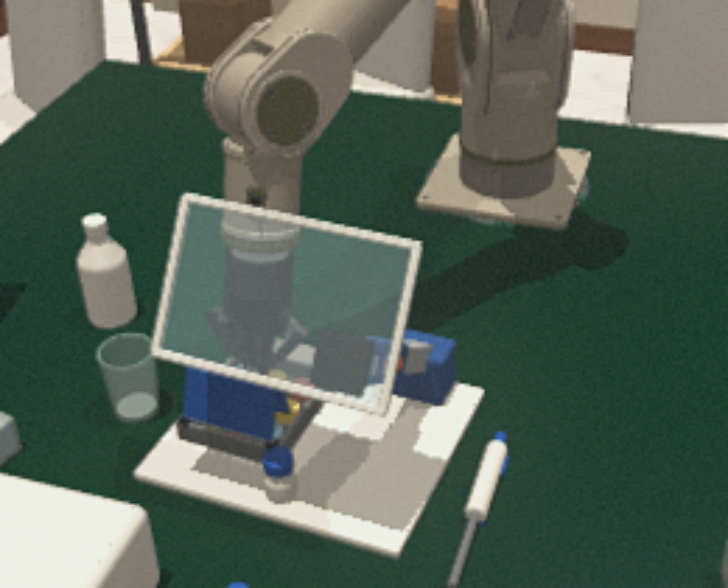

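Run:
```python
from h import *
for z in(.3,.34,.38,.42):print(z,loc(onz("top",336.7,186.7,z)).round(3))
# shield top edge corners, top & scene
print(loc(tri([ray("top",200+108/3,140+85/3),ray("scene",140+418/2.8,100+243/2.8)])[0]),tri([ray("top",200+108/3,140+85/3),ray("scene",140+418/2.8,100+243/2.8)])[1])
print(loc(tri([ray("top",200+448/3,140+92/3),ray("scene",140+185/2.8,100+198/2.8)])[0]))
s=read_state();print(s["position"],loc(s["position"]))
```

```text
0.3 [ 0.002 -0.085  0.3  ]
0.34 [-0.01  -0.079  0.34 ]
0.38 [-0.022 -0.073  0.38 ]
0.42 [-0.034 -0.067  0.42 ]
[0.03390461 0.14209506 0.32045891] [np.float64(0.002102330812528399), np.float64(0.00210233081252843)]
[ 0.03560383 -0.11183813  0.31667652]
[ 0.59203589 -0.15042865  0.21311583] [-0.04182518 -0.0775671   0.21311583]
```

Request:
{"name": "carry_out", "arguments": {
  "rows": [
    {"claw": 0, "slide": [-0.0077, 0, 0.0021], "angular": [0, 0, 0]},
    {"claw": 0, "slide": [-0.0077, 0, 0.0021], "angular": [0, 0, 0]},
    {"claw": 0, "slide": [-0.0048, 0, 0.0013], "angular": [0, 0, 0]},
    {"claw": 0, "slide": [-0.0039, 0, 0.001], "angular": [0, 0, 0]}
  ]
}}

```text
time_s: 6.42
position: [0.6159, -0.1527, 0.2125]
tcp_rot: [0.042, 0.991, -0.002, 0.131]
wrist_force: [-0.1, 0.8, 0.1]
grip_width: 0.001
```

Run:
```python
from h import *
goal(st([.031,-.077,.0455]),15)
s=read_state()
print(s["joint_positions"].round(2))
im=capture("scene")[:,:,::-1];cv2.imwrite("pics/sc7.png",cv2.resize(im[150:310,180:340],None,fx=3.7,fy=3.7))
```

```text
slide mm [-3.9  0.9  1. ] rotdeg [ 0.32  0.02 -0.25] t 6.42 F [-0.1  0.8  0.1] w 0.001
[-0.48  0.59  0.85  1.79 -0.71  0.78  2.18]
```

View pics/sc7.png

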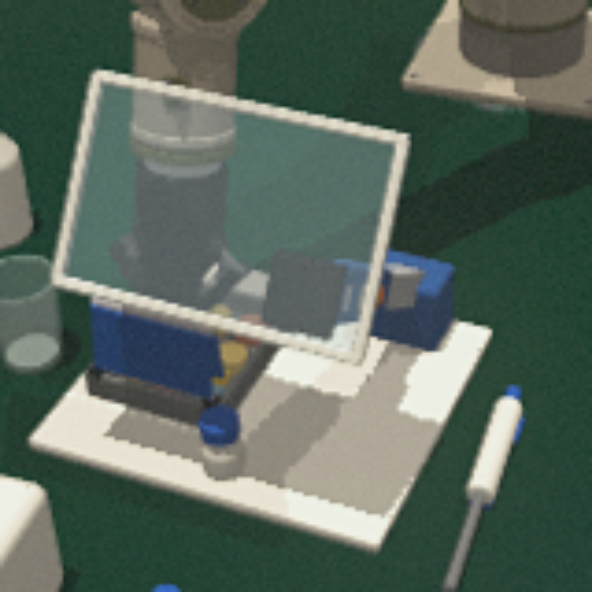

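Request:
{"name": "carry_out", "arguments": {
  "rows": [
    {"claw": 0, "slide": [-0.0039, 0, 0.001], "angular": [0, 0, 0]},
    {"claw": 0, "slide": [-0.003, 0, 0.0008], "angular": [0, 0, 0]},
    {"claw": 0, "slide": [0, 0, 0], "angular": [0, 0, 0]}
  ]
}}

```text
time_s: 6.72
position: [0.6229, -0.1533, 0.2126]
tcp_rot: [0.042, 0.991, -0.002, 0.131]
wrist_force: [-0.1, -0.1, 0.3]
grip_width: -0.001
```

Request:
{"name": "carry_out", "arguments": {
  "rows": [
    {"claw": 0, "slide": [-0.003, 0, 0.0008], "angular": [0, 0, 0]},
    {"claw": 0, "slide": [0, 0, 0], "angular": [0, 0, 0]}
  ]
}}

```text
time_s: 6.88
position: [0.6258, -0.1535, 0.2125]
tcp_rot: [0.042, 0.991, -0.002, 0.131]
wrist_force: [-0.2, 0.5, 0.3]
grip_width: -0.002
```

Run:
```python
from h import *
goal(st([.031,-.077,.0455]),15)
cv2.imwrite("pics/w8.png",cv2.resize(capture("wrist")[:,:,::-1],None,fx=1.4,fy=1.4))
im=capture("top")[:,:,::-1];cv2.imwrite("pics/top8.png",cv2.resize(im[140:280,220:360],None,fx=4.2,fy=4.2))
```

```text
slide mm [ 5.7  0.9 -1.6] rotdeg [ 0.32  0.02 -0.25] t 6.88 F [-0.2  0.5  0.3] w -0.002
```

View pics/w8.png

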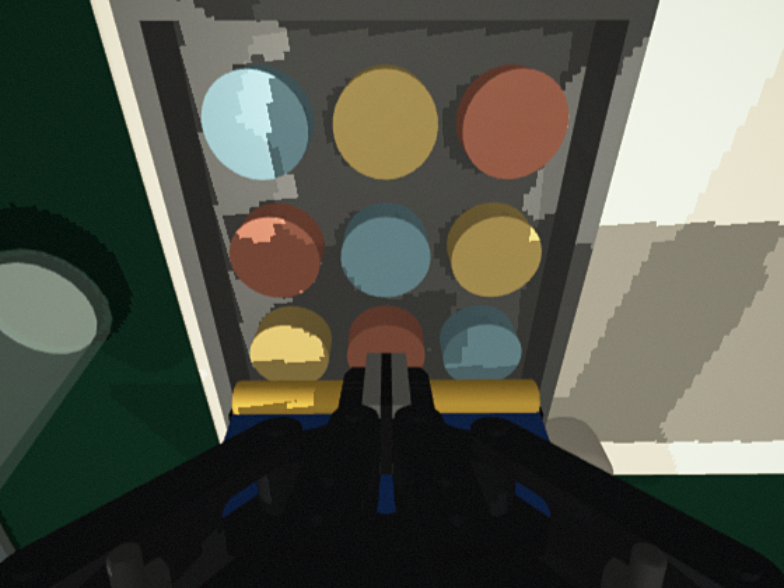

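View pics/top8.png

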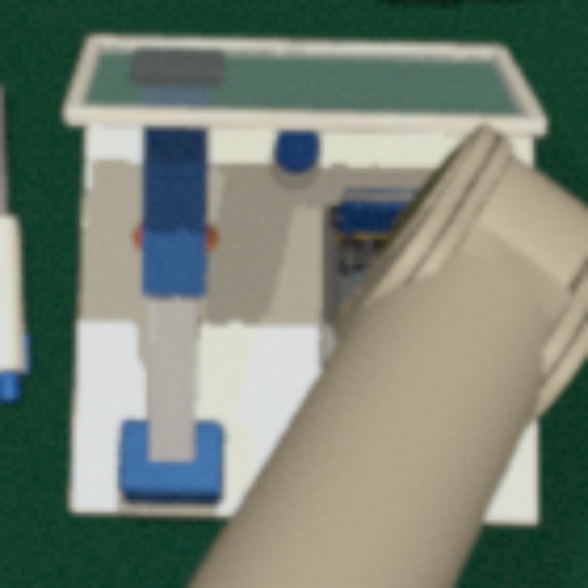

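Run:
```python
from h import *
s=read_state()
for z in(.043,.047):
  o,d=wray(300/1.4,397/1.4,s["position"],s["tcp_rot"]);P=o+d*(z-o[2])/d[2];print("bar",loc(P))
for z in(.3,.32,.36,.4):print(z,loc(onz("top",336.2,169.8,z)).round(3))
im=cv2.imread("pics/w4.png")
```

```text
bar [ 0.04849722 -0.10896971  0.043     ]
bar [ 0.04455006 -0.10792667  0.047     ]
0.3 [ 0.043 -0.085  0.3  ]
0.32 [ 0.036 -0.082  0.32 ]
0.36 [ 0.022 -0.075  0.36 ]
0.4 [ 0.008 -0.069  0.4  ]
```

Request:
{"name": "carry_out", "arguments": {
  "rows": [
    {"claw": 0, "slide": [-0.003, 0, 0.0008], "angular": [0, 0, 0]},
    {"claw": 0, "slide": [0, 0, 0], "angular": [0, 0, 0]}
  ]
}}

```text
time_s: 7.15
position: [0.6289, -0.1538, 0.2125]
tcp_rot: [0.042, 0.991, -0.002, 0.131]
wrist_force: [-0.6, 0.4, 0.6]
grip_width: -0.001
```

Request:
{"name": "carry_out", "arguments": {
  "rows": [
    {"claw": 0, "slide": [-0.002, 0, 0.0006], "angular": [0, 0, 0]},
    {"claw": 0, "slide": [0, 0, 0], "angular": [0, 0, 0]}
  ]
}}

```text
time_s: 7.32
position: [0.6301, -0.1541, 0.2122]
tcp_rot: [0.042, 0.991, -0.002, 0.13]
wrist_force: [-8.0, 2.0, 6.1]
grip_width: -0.002
```

Request:
{"name": "carry_out", "arguments": {
  "rows": [
    {"claw": 0, "slide": [-0.001, 0, 0.0003], "angular": [0, 0, 0]},
    {"claw": 0, "slide": [0, 0, 0], "angular": [0, 0, 0]}
  ]
}}

```text
time_s: 7.48
position: [0.6307, -0.1542, 0.2122]
tcp_rot: [0.042, 0.991, -0.002, 0.129]
wrist_force: [-11.4, 3.0, 9.2]
grip_width: -0.001
```

Run:
```python
from h import *
s=read_state();print(s["wrist_force"],loc(s["position"]))
im=capture("wrist")[:,:,::-1];cv2.imwrite("pics/w9.png",im)
print(s["joint_positions"].round(2))
```

```text
[-11.42576625   2.99855184   9.19604038] [-0.00299107 -0.07823627  0.21215849]
[-0.46  0.62  0.84  1.75 -0.71  0.8   2.17]
```

Request:
{"name": "carry_out", "arguments": {
  "rows": [
    {"claw": 0, "slide": [0.01, 0, -0.003], "angular": [0, 0, 0]},
    {"claw": 0, "slide": [0.02, 0, -0.0055], "angular": [0, 0, 0]},
    {"claw": 0, "slide": [0.025, 0, -0.007], "angular": [0, 0, 0]},
    {"claw": 0, "slide": [0.025, 0, -0.01], "angular": [0, 0, 0]},
    {"claw": 0, "slide": [0.02, 0, -0.02], "angular": [0, 0, 0]},
    {"claw": 0, "slide": [0.01, 0, -0.03], "angular": [0, 0, 0]},
    {"claw": 0, "slide": [0, 0, -0.03], "angular": [0, 0, 0]},
    {"claw": 0.3, "slide": [0, 0, -0.02], "angular": [0, 0, 0]}
  ]
}}

```text
time_s: 8.2
position: [0.4926, -0.144, 0.3063]
tcp_rot: [0.043, 0.991, -0.002, 0.131]
wrist_force: [0.5, 0.7, 2.5]
grip_width: 0.129
```

Run:
```python
from h import *
s=read_state();print(s["wrist_force"],loc(s["position"]),s["joint_positions"].round(2),s["position"].tolist(),s["tcp_rot"].tolist())
im=capture("wrist")[:,:,::-1];cv2.imwrite("pics/w10r.png",im);cv2.imwrite("pics/w10.png",cv2.resize(im,None,fx=1.4,fy=1.4))
im=capture("scene")[:,:,::-1];cv2.imwrite("pics/sc10r.png",im);cv2.imwrite("pics/sc10.png",cv2.resize(im[150:310,180:340],None,fx=3.7,fy=3.7))
```

```text
[0.54644967 0.71542747 2.52522245] [-0.14143762 -0.0791981   0.30626555] [-0.93  0.14  1.23  2.03 -0.26  0.82  1.92] [0.4926180830202621, -0.1439945075929398, 0.3062655521750706] [0.042993018064609825, 0.9905048643919175, -0.0018486906604374088, 0.13056912482086627]
```

View pics/w10.png

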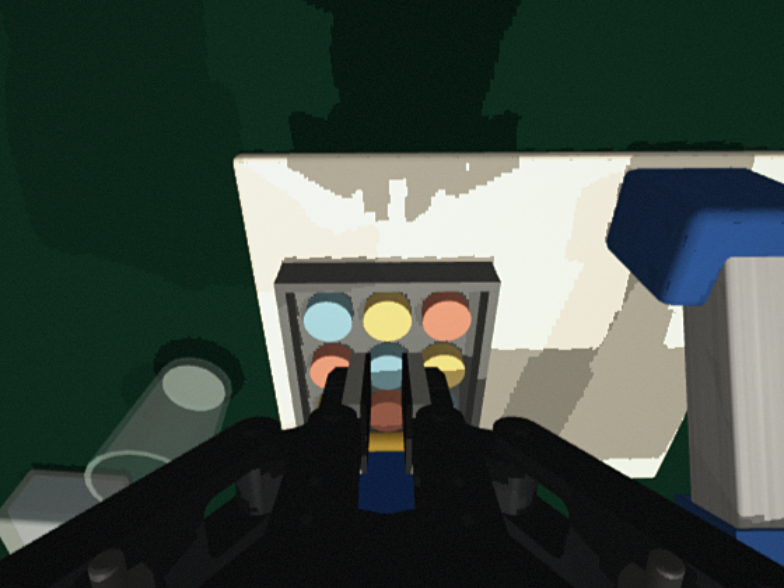

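View pics/sc10.png

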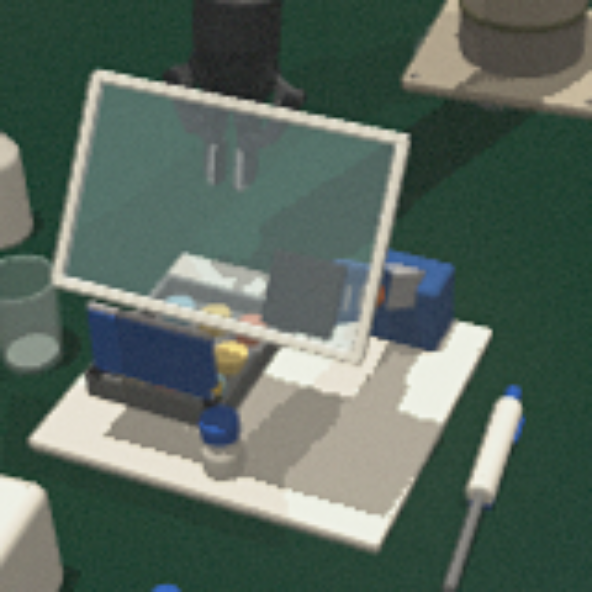

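Request:
{"name": "carry_out", "arguments": {
  "rows": [
    {"claw": 0.6, "slide": [0, 0, -0.025], "angular": [0, 0, 0]},
    {"claw": 1, "slide": [0, 0.02, -0.025], "angular": [0, 0, 0]},
    {"claw": 1, "slide": [0, 0.028, -0.01], "angular": [0, 0, 0]},
    {"claw": 1, "slide": [0, 0.028, 0], "angular": [0, 0, 0]},
    {"claw": 1, "slide": [0, 0.028, 0], "angular": [0, 0, 0]},
    {"claw": 1, "slide": [0, 0.028, 0], "angular": [0, 0, 0]},
    {"claw": 1, "slide": [0, 0.028, 0], "angular": [0, 0, 0]},
    {"claw": 1, "slide": [0, 0, 0], "angular": [0, 0, 0]}
  ]
}}

```text
time_s: 8.97
position: [0.4922, 0.0169, 0.3547]
tcp_rot: [0.037, 0.991, 0.0, 0.127]
wrist_force: [-0.0, 0.3, -0.9]
grip_width: 1.0
```

Run:
```python
from h import *
s=read_state();print(loc(s["position"]),s["joint_positions"].round(2),s["position"].tolist(),s["tcp_rot"].tolist())
im=capture("wrist")[:,:,::-1];cv2.imwrite("pics/w11r.png",im);cv2.imwrite("pics/w11.png",cv2.resize(im,None,fx=1.4,fy=1.4))
im=capture("top")[:,:,::-1];cv2.imwrite("pics/top11r.png",im);cv2.imwrite("pics/top11.png",cv2.resize(im[140:340,200:400],None,fx=3,fy=3))
print(wproj(st([.015,.089,.152]),s)*1.4)
```

```text
[-0.15487732  0.08108967  0.3547398 ] [-1.13 -0.1   0.96  2.01  0.16  0.94  1.26] [0.49219156558113186, 0.016855150774094097, 0.3547398039526223] [0.03693160002545427, 0.9911612249159221, 0.00028411861455565087, 0.12741821855347674]
[393.65133747 502.78933157]
```

View pics/w11.png

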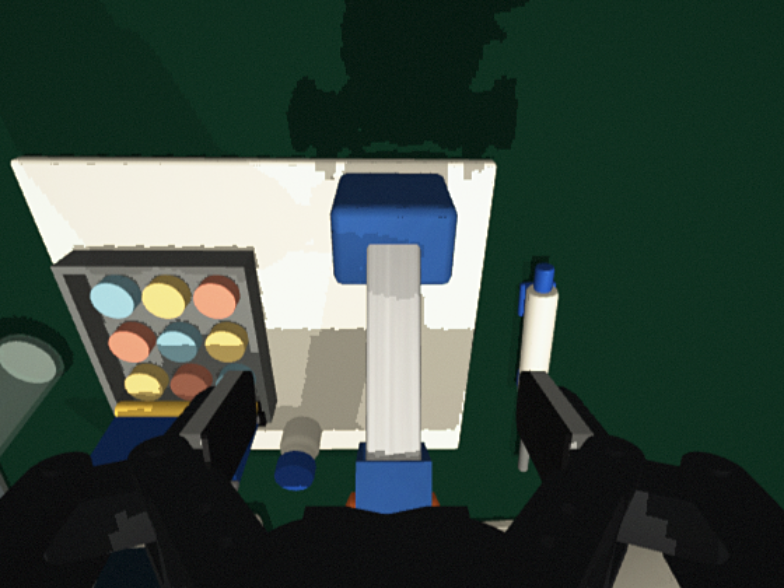

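View pics/top11.png

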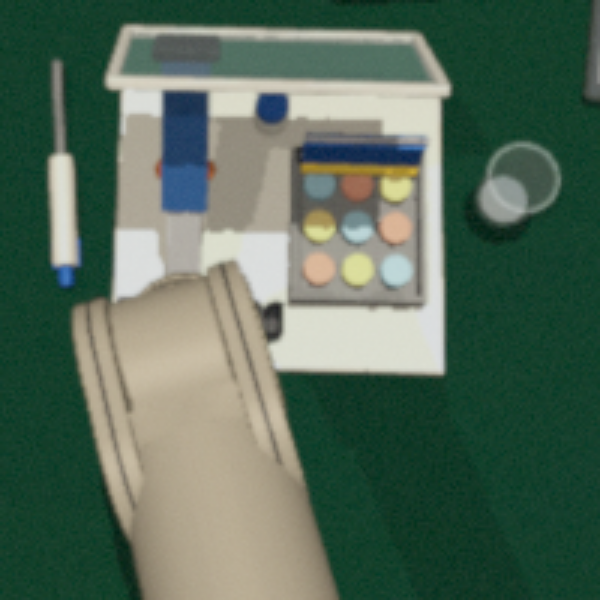

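Run:
```python
from h import *
q2=([0.35499637823494956, 0.08487151430651384, 0.3860176824920797],[0.04096940727197469, 0.9390486978059847, -0.013332029152894139, 0.341073757148412])
q3=([0.4257743159735336, -0.13276144829760683, 0.33244307110661564],[0.04080577275513224, 0.9392789469035753, -0.014254626153800999, 0.34042143652652435])
s=read_state()
L=[]
for fn,f in(("w2.png",1.4),("w3r.png",1),("w11r.png",1)):
    im=cv2.imread("pics/"+fn);hsv=cv2.cvtColor(im,cv2.COLOR_BGR2HSV)
    m=cv2.inRange(hsv,(3,150,80),(14,255,255));k,l,st_,c=cv2.connectedComponentsWithStats(m)
    print(fn,[(st_[i].tolist(),(c[i]/f).round(1)) for i in range(1,k) if st_[i][4]>20])
a,b,c=ray("top",261.5,196.3),wray(328.8/1.4,363/1.4,*q2),wray(393.5/1.4,501/1.4,s["position"],s["tcp_rot"])
for o in((a,b),(a,c),(b,c),(a,b,c)):
    x,e=tri(o);print(loc(x).round(4),np.round(e,4))
# sleeve lower-end edge check + tube slope: fixed tube
```

```text
w2.png [([352, 353, 9, 15, 102], array([253.8, 257.6])), ([298, 360, 3, 11, 23], array([213.7, 260.6]))]
w3r.png [([431, 263, 16, 19, 253], array([437.9, 271.9]))]
w11r.png [([247, 352, 7, 11, 55], array([250.8, 357.4])), ([309, 352, 5, 10, 29], array([310.3, 357.7]))]
[0.0141 0.0889 0.156 ] [0.0005 0.0005]
[0.0157 0.0863 0.1505] [0.0032 0.0032]
[0.0175 0.0854 0.1519] [0.0032 0.0032]
[0.0147 0.0869 0.1536] [0.0025 0.0023 0.0043]
```

Request:
{"name": "carry_out", "arguments": {
  "rows": [
    {"claw": 1, "slide": [0, 0.001, 0], "angular": [0, -6.3, 0]},
    {"claw": 1, "slide": [0, 0.002, 0], "angular": [0, -6.3, 0]},
    {"claw": 1, "slide": [0, 0.002, 0], "angular": [0, -6.3, 0]},
    {"claw": 1, "slide": [0, 0.002, 0], "angular": [0, -6.3, 0]},
    {"claw": 1, "slide": [0, 0, 0], "angular": [0, 0, 0]}
  ]
}}

```text
time_s: 9.48
position: [0.4919, 0.0172, 0.3543]
tcp_rot: [0.04, 0.939, -0.009, 0.342]
wrist_force: [-1.6, -0.8, -1.1]
grip_width: 1.0
```

```bash
cat >> h.py <<'E'
B=np.array([.0147,.088,.154])
A35=np.radians(35);AX=np.array([np.cos(A35),0,np.sin(A35)]);AZ=np.array([-np.sin(A35),0,np.cos(A35)])
E
python3 - <<'E'
from h import *
s=read_state();print(loc(s["position"]),s["joint_positions"].round(2),s["position"].tolist(),s["tcp_rot"].tolist())
goal(st(B)-.07*tool(40)[:,2],40,.155)
goal(st(B),40,.155)
E
```

```text
[-0.15520387  0.08142393  0.35425278] [-0.95 -0.23  0.7   2.19  0.68  0.53  0.79] [0.4918931303647457, 0.01721473998317173, 0.35425277946248923] [0.039520608327293344, 0.9386719941897291, -0.009273997297694363, 0.34241349537575183]
slide mm [-1.4  6.3 37.7] rotdeg [ 0.44  0.06 -0.34] t 9.48 F [-1.6 -0.8 -1.1] w 1.0
slide mm [ -1.3   5.8 107.7] rotdeg [ 0.44  0.06 -0.34] t 9.48 F [-1.6 -0.8 -1.1] w 1.0
```

Request:
{"name": "carry_out", "arguments": {
  "rows": [
    {"claw": 1, "slide": [-0.001, 0.003, 0.013], "angular": [0.4, 0, -0.3]},
    {"claw": 1, "slide": [0, 0.003, 0.013], "angular": [0, 0, 0]},
    {"claw": 1, "slide": [0, 0, 0.012], "angular": [0, 0, 0]},
    {"claw": 1, "slide": [0, 0, 0], "angular": [0, 0, 0]}
  ]
}}

```text
time_s: 9.82
position: [0.5187, 0.021, 0.3253]
tcp_rot: [0.039, 0.94, -0.015, 0.338]
wrist_force: [-0.8, -0.3, -0.3]
grip_width: 0.998
```

Run:
```python
from h import *
s=read_state();print(s["joint_positions"].round(2),s["position"].tolist(),s["tcp_rot"].tolist())
im=capture("wrist")[:,:,::-1];cv2.imwrite("pics/w12r.png",im);cv2.imwrite("pics/w12.png",cv2.resize(im,None,fx=1.4,fy=1.4))
im=capture("scene")[:,:,::-1];cv2.imwrite("pics/sc12.png",cv2.resize(im[110:310,160:360],None,fx=2.9,fy=2.9))
for y in(-.027,-.02,.02,.027):print(wproj(st(B+[0,y,0]),s)*1.4)
goal(st(B),40,.155)
```

```text
[-0.99 -0.09  0.79  2.17  0.59  0.43  0.85] [0.5187014721096557, 0.02101823532860483, 0.32532421799321154] [0.03886409657587443, 0.9401450670662358, -0.014877261467820488, 0.33822404107275117]
[329.985456   328.75739372]
[345.06925887 328.7706101 ]
[431.32576559 328.84618779]
[446.43174944 328.85942361]
slide mm [ 0.2  0.5 69.7] rotdeg [-0.1  -0.32 -0.05] t 9.92 F [-0.6 -0.2  0.1] w 0.999
```

View pics/w12.png

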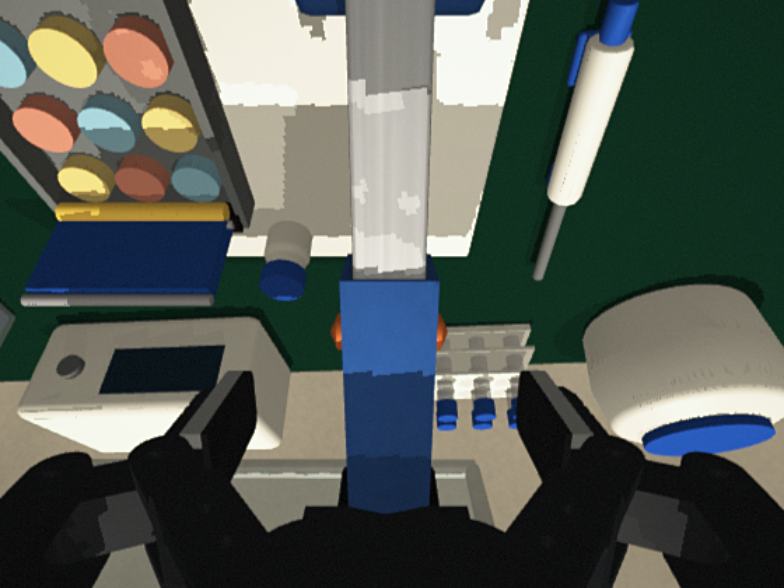

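View pics/sc12.png

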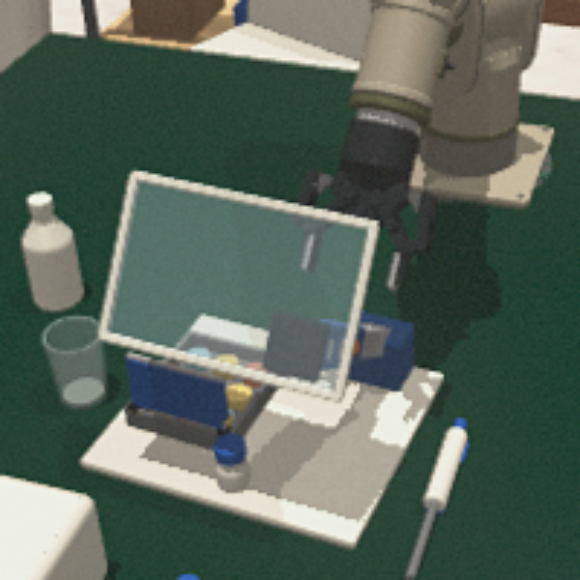

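Request:
{"name": "carry_out", "arguments": {
  "rows": [
    {"claw": 1, "slide": [0, 0, 0.015], "angular": [0, 0, 0]},
    {"claw": 1, "slide": [0, 0.001, 0.015], "angular": [0, -0.3, 0]},
    {"claw": 1, "slide": [-0.001, 0, 0.015], "angular": [0, 0, 0]},
    {"claw": 1, "slide": [0, 0, 0.015], "angular": [0, 0, 0]},
    {"claw": 1, "slide": [0, 0, 0.01], "angular": [0, 0, 0]},
    {"claw": 1, "slide": [0, 0, 0], "angular": [0, 0, 0]}
  ]
}}

```text
time_s: 10.42
position: [0.5642, 0.0193, 0.2729]
tcp_rot: [0.038, 0.939, -0.014, 0.342]
wrist_force: [-0.2, 0.3, -0.2]
grip_width: 1.001
```

Run:
```python
from h import *
s=read_state();print(s["joint_positions"].round(2),s["wrist_force"])
im=capture("wrist")[:,:,::-1];cv2.imwrite("pics/w13r.png",im);cv2.imwrite("pics/w13.png",cv2.resize(im,None,fx=1.4,fy=1.4))
im=capture("scene")[:,:,::-1];cv2.imwrite("pics/sc13.png",cv2.resize(im[110:310,160:360],None,fx=2.9,fy=2.9))
for y in(-.027,.027):print(wproj(st(B+[0,y,0]),s)*1.4)
goal(st(B),40,.155)
```

```text
[-0.87  0.17  0.77  2.11  0.15  0.23  1.21] [-0.1903816   0.29934967 -0.23468375]
[294.64422036 400.78168215]
[467.37595044 400.8737131 ]
slide mm [ 1.9 -1.   0.3] rotdeg [ 0.01  0.09 -0.08] t 10.52 F [-0.5  0.2 -0.4] w 0.998
```

View pics/w13.png

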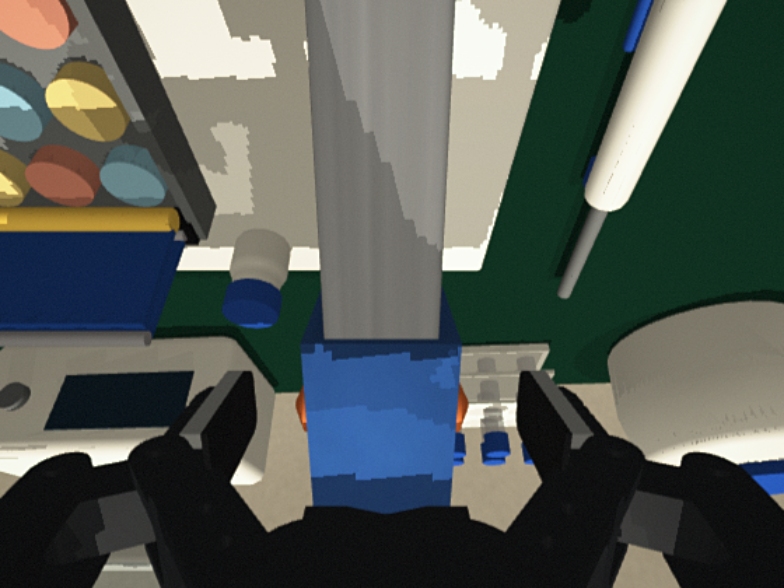

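View pics/sc13.png

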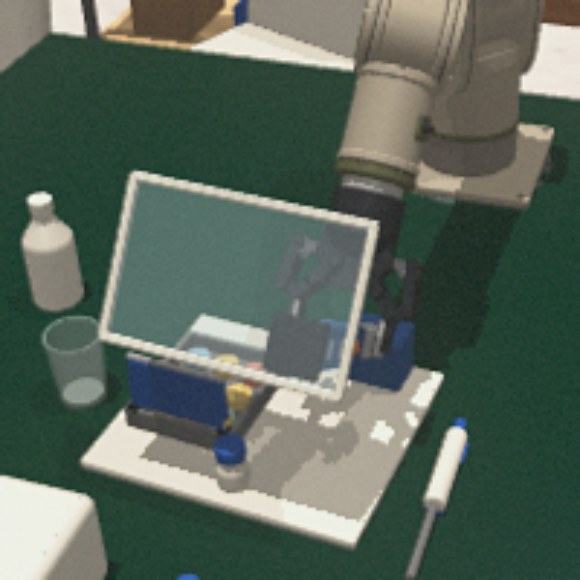

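```bash
sed -i 's/^B=.*/B=np.array([.0165,.0867,.1555])/' h.py
python3 - <<'E'
from h import *
goal(st(B),33,.155)
E
```

```text
slide mm [-19.3  -2.2   1.5] rotdeg [ 0.02  7.09 -0.07] t 10.52 F [-0.5  0.2 -0.4] w 0.998
```

Request:
{"name": "carry_out", "arguments": {
  "rows": [
    {"claw": 1, "slide": [-0.0095, -0.0007, 0.0], "angular": [0, 3.5, 0]},
    {"claw": 1, "slide": [-0.0095, -0.0008, 0.001], "angular": [0, 3.5, 0]},
    {"claw": 1, "slide": [0, 0, 0], "angular": [0, 0, 0]}
  ]
}}

```text
time_s: 10.77
position: [0.5806, 0.0167, 0.2877]
tcp_rot: [0.039, 0.958, -0.01, 0.286]
wrist_force: [0.6, -0.4, 1.0]
grip_width: 0.995
```

Run:
```python
from h import *
s=read_state();print(s["joint_positions"].round(2),s["wrist_force"])
im=capture("wrist")[:,:,::-1];cv2.imwrite("pics/w14r.png",im);cv2.imwrite("pics/w14.png",cv2.resize(im,None,fx=1.4,fy=1.4))
goal(st(B),33,.155)
T=camera_params("wrist")
P=s["position"]+R.from_quat(s["tcp_rot"]).apply([[0,-.027,.155],[0,.027,.155]])
print([wproj(p,s)*1.4 for p in P])
```

```text
[-0.72  0.19  0.64  2.01 -0.01  0.41  1.37] [ 0.56274174 -0.38831427  0.95049505]
slide mm [ 1.1 -0.9  0.7] rotdeg [ 0.08  0.34 -0.12] t 10.82 F [ 0.4  0.2 -0.3] w 1.0
[array([299.77422315, 403.03080166]), array([470.96026982, 403.12218868])]
```

View pics/w14.png

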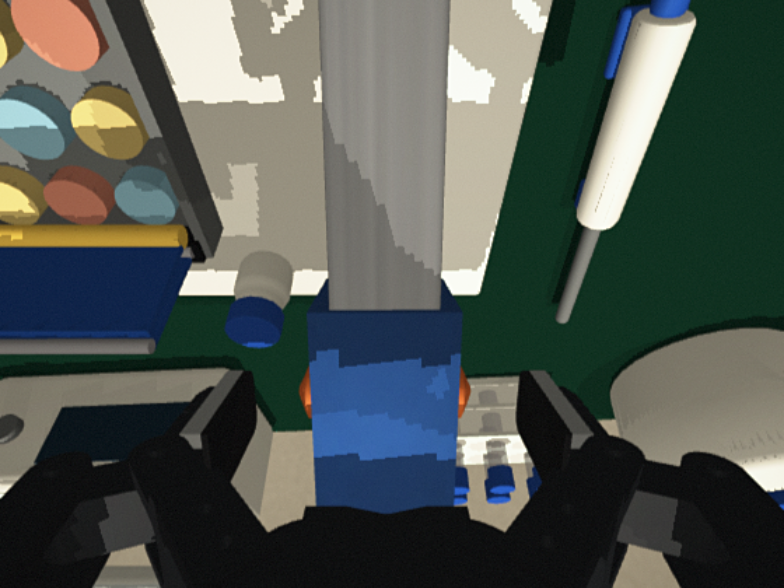

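Run:
```python
from h import *
im=cv2.imread("pics/w14r.png");hsv=cv2.cvtColor(im,cv2.COLOR_BGR2HSV)
m=cv2.inRange(hsv,(3,130,60),(14,255,255));k,l,st_,c=cv2.connectedComponentsWithStats(m)
print([((st_[i]*1.4).tolist(),(c[i]*1.4).round(1)) for i in range(1,k) if st_[i][4]>20])
```

```text
[([68.6, 0.0, 40.599999999999994, 64.39999999999999, 397.59999999999997], array([91.3, 23.4])), ([11.2, 14.0, 12.6, 26.599999999999998, 40.599999999999994], array([16.2, 26.2])), ([43.4, 166.6, 71.39999999999999, 57.4, 2132.2], array([ 79.3, 194.9])), ([299.59999999999997, 366.79999999999995, 11.2, 51.8, 250.6], array([305.5, 392.6])), ([457.79999999999995, 366.79999999999995, 12.6, 51.8, 259.0], array([462.8, 392.8]))]
```

Request:
{"name": "carry_out", "arguments": {
  "rows": [
    {"claw": 1, "slide": [0.0022, 0, 0.0005], "angular": [0, 0, 0]},
    {"claw": 0.7, "slide": [0, 0, 0], "angular": [0, 0, 0]},
    {"claw": 0.65, "slide": [0, 0, 0], "angular": [0, 0, 0]}
  ],
  "force": 80
}}

```text
time_s: 11.07
position: [0.5769, 0.0171, 0.2826]
tcp_rot: [0.039, 0.958, -0.011, 0.285]
wrist_force: [-0.3, 0.2, -0.8]
grip_width: 0.749
```

Run:
```python
from h import *
s=read_state();print(s["joint_positions"].round(2),s["wrist_force"],s["grip_width"])
im=capture("wrist")[:,:,::-1];cv2.imwrite("pics/w15.png",cv2.resize(im,None,fx=1.4,fy=1.4))
```

```text
[-0.73  0.19  0.64  2.02  0.    0.4   1.36] [-0.32506374  0.15623456 -0.79732395] 0.7489513211026076
```

View pics/w15.png

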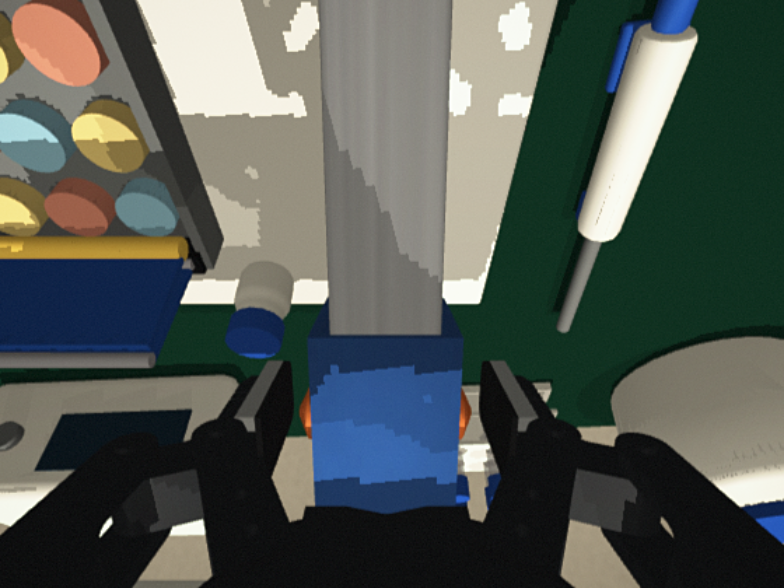

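Request:
{"name": "carry_out", "arguments": {
  "rows": [
    {"claw": 0.6, "slide": [-0.0022, 0, 0], "angular": [0, 0, 0]},
    {"claw": 0.4, "slide": [0, 0, 0], "angular": [0, 0, 0]},
    {"claw": 0.3, "slide": [0, 0, 0], "angular": [0, 0, 0]},
    {"claw": 0.3, "slide": [0, 0, 0], "angular": [0, 0, 0]}
  ],
  "force": 80
}}

```text
time_s: 11.45
position: [0.5793, 0.0166, 0.2843]
tcp_rot: [0.039, 0.958, -0.011, 0.285]
wrist_force: [-10.5, 0.3, 8.4]
grip_width: 0.458
```

Run:
```python
from h import *
s=read_state();print(s["joint_positions"].round(2),s["wrist_force"],s["grip_width"]*85)
im=capture("wrist")[:,:,::-1];cv2.imwrite("pics/w16.png",cv2.resize(im,None,fx=1.4,fy=1.4))
Rn=R.from_quat(s["tcp_rot"]).as_matrix();print("down-arm dir in tool", (Rn.T@RS@-AX).round(4))
```

```text
[-0.72  0.19  0.64  2.01 -0.    0.4   1.37] [-10.52650193   0.34713017   8.358309  ] 38.96810512812347
down-arm dir in tool [ 9.994e-01 -6.000e-04  3.320e-02]
```

View pics/w16.png

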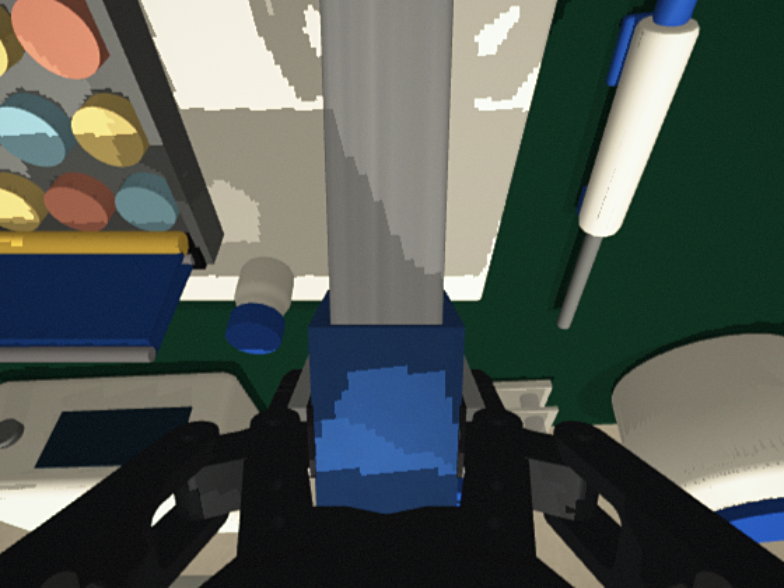

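Request:
{"name": "carry_out", "arguments": {
  "rows": [
    {"claw": 0.3, "slide": [0.003, 0, -0.0005], "angular": [0, 0, 0]},
    {"claw": 0.3, "slide": [0.003, 0, -0.0003], "angular": [0, 0, 0]},
    {"claw": 0.3, "slide": [0.003, 0, 0.0001], "angular": [0, 0, 0]},
    {"claw": 0.3, "slide": [0.003, 0, 0.0001], "angular": [0, 0, 0]},
    {"claw": 0.3, "slide": [0.003, 0, 0.0001], "angular": [0, 0, 0]}
  ]
}}

```text
time_s: 11.92
position: [0.5676, 0.0176, 0.2765]
tcp_rot: [0.039, 0.957, -0.011, 0.286]
wrist_force: [17.6, -1.5, -12.1]
grip_width: 0.458
```

Run:
```python
from h import *
s=read_state();print(s["joint_positions"].round(2),s["wrist_force"],s["grip_width"]*85)
p0=np.array([0.5793,0.0166,0.2843]);print("moved along/normal",((s["position"]-p0)@(RS@-AX)*1e3).round(1),((s["position"]-p0)@(RS@AZ)*1e3).round(1))
im=capture("wrist")[:,:,::-1];cv2.imwrite("pics/w17.png",cv2.resize(im,None,fx=1.4,fy=1.4))
```

```text
[-0.75  0.18  0.65  2.05  0.03  0.38  1.33] [ 17.55306815  -1.50819095 -12.10515979] 38.902327167641474
moved along/normal 14.0 0.4
```

View pics/w17.png

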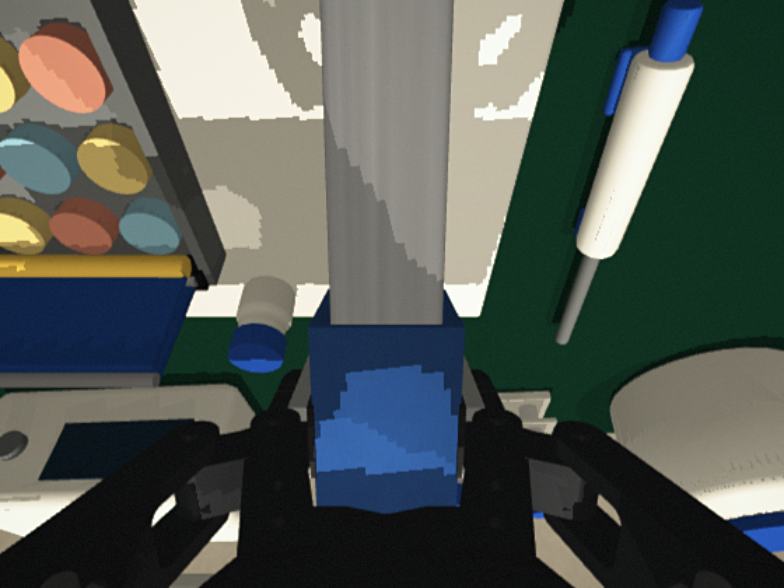

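Request:
{"name": "carry_out", "arguments": {
  "rows": [
    {"claw": 0.3, "slide": [0.003, 0, 0.0005], "angular": [0, 0, 0]},
    {"claw": 0.3, "slide": [0.003, 0, 0.0003], "angular": [0, 0, 0]},
    {"claw": 0.3, "slide": [0.003, 0, 0.0002], "angular": [0, 0, 0]},
    {"claw": 0.3, "slide": [0.003, 0, 0.0001], "angular": [0, 0, 0]},
    {"claw": 0.3, "slide": [0.003, 0, 0.0001], "angular": [0, 0, 0]},
    {"claw": 0.3, "slide": [0.002, 0, 0.0001], "angular": [0, 0, 0]},
    {"claw": 0.3, "slide": [0, 0, 0], "angular": [0, 0, 0]}
  ]
}}

```text
time_s: 12.55
position: [0.5535, 0.0187, 0.2664]
tcp_rot: [0.039, 0.958, -0.011, 0.286]
wrist_force: [1.6, -0.9, 2.0]
grip_width: 0.456
```

Run:
```python
from h import *
s=read_state();print(s["joint_positions"].round(2),s["wrist_force"],s["grip_width"]*85, "ax,nrm",s["wrist_force"]@(RS@AX),s["wrist_force"]@(RS@AZ))
p0=np.array([0.5793,0.0166,0.2843]);print("moved along/normal",((s["position"]-p0)@(RS@-AX)*1e3).round(1),((s["position"]-p0)@(RS@AZ)*1e3).round(1))
im=capture("scene")[:,:,::-1];cv2.imwrite("pics/sc18.png",cv2.resize(im[110:310,160:360],None,fx=2.9,fy=2.9))
im=capture("top")[:,:,::-1];cv2.imwrite("pics/top18.png",cv2.resize(im[140:280,220:360],None,fx=4.2,fy=4.2))
```

```text
[-0.77  0.16  0.67  2.09  0.06  0.35  1.3 ] [ 1.64577898 -0.92695764  2.00282983] 38.74393346255545 ax,nrm 2.553936670257637 0.6567180574904583
moved along/normal 31.5 0.2
```

View pics/sc18.png

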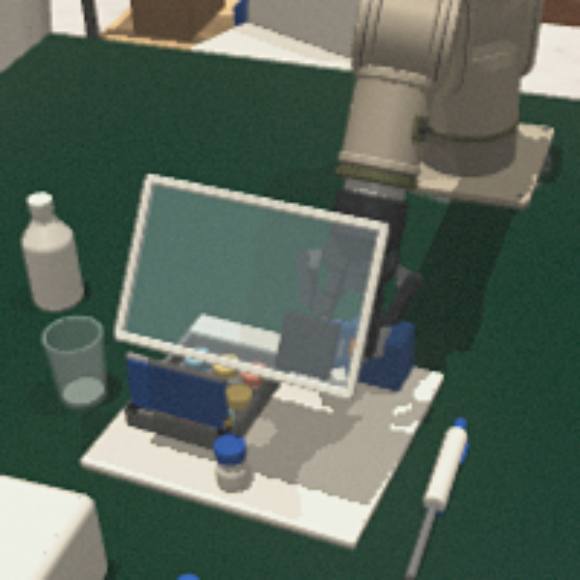

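View pics/top18.png

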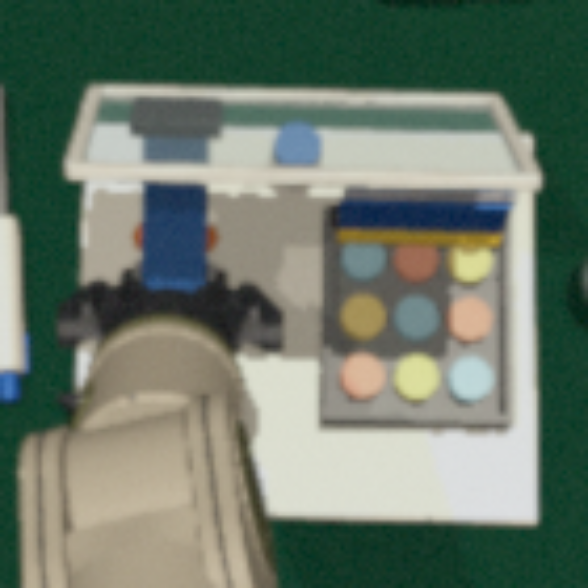

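Request:
{"name": "carry_out", "arguments": {
  "rows": [
    {"claw": 1, "slide": [0, 0, 0], "angular": [0, 0, 0]},
    {"claw": 1, "slide": [0, 0, 0], "angular": [0, 0, 0]},
    {"claw": 1, "slide": [0, 0, 0], "angular": [0, 0, 0]},
    {"claw": 1, "slide": [-0.01, 0, -0.0004], "angular": [0, 0, 0]},
    {"claw": 1, "slide": [-0.012, 0, -0.0004], "angular": [0, 0, 0]},
    {"claw": 1, "slide": [-0.01, 0, -0.0003], "angular": [0, 0, 0]},
    {"claw": 1, "slide": [0, 0, 0], "angular": [0, 0, 0]},
    {"claw": 1, "slide": [0, 0, 0], "angular": [0, 0, 0]}
  ]
}}

```text
time_s: 13.32
position: [0.5798, 0.0166, 0.2848]
tcp_rot: [0.039, 0.958, -0.011, 0.285]
wrist_force: [-1.0, -1.0, -1.3]
grip_width: 1.0
```

Run:
```python
from h import *
s=read_state();print(s["joint_positions"].round(2),s["wrist_force"],s["grip_width"]*85)
p0=np.array([0.5793,0.0166,0.2843]);print("moved along/normal",((s["position"]-p0)@(RS@-AX)*1e3).round(1),((s["position"]-p0)@(RS@AZ)*1e3).round(1))
im=capture("wrist")[:,:,::-1];cv2.imwrite("pics/w19.png",cv2.resize(im,None,fx=1.4,fy=1.4))
hsv=cv2.cvtColor(im,cv2.COLOR_BGR2HSV)
m=cv2.inRange(hsv,(3,130,60),(14,255,255));k,l,st_,c=cv2.connectedComponentsWithStats(m)
print([((st_[i]*1.4).tolist(),(c[i]*1.4).round(1)) for i in range(1,k) if st_[i][4]>20])
```

```text
[-0.72  0.19  0.64  2.01 -0.    0.4   1.36] [-1.04401182 -0.99854689 -1.31607085] 84.95925638196603
moved along/normal -0.7 0.1
[([60.199999999999996, 0.0, 47.599999999999994, 65.8, 461.99999999999994], array([87.8, 22.9])), ([43.4, 170.79999999999998, 71.39999999999999, 58.8, 2070.6], array([ 79.4, 199.2])), ([299.59999999999997, 378.0, 12.6, 50.4, 261.8], array([306.2, 402.8])), ([460.59999999999997, 378.0, 12.6, 50.4, 256.2], array([465. , 402.7]))]
```

View pics/w19.png

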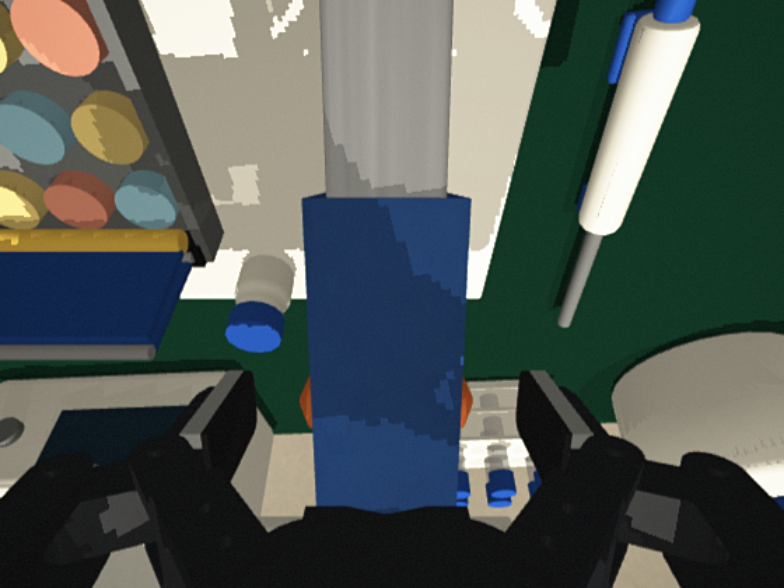

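Request:
{"name": "carry_out", "arguments": {
  "rows": [
    {"claw": 0.6, "slide": [0, 0, 0], "angular": [0, 0, 0]},
    {"claw": 0.4, "slide": [0, 0, 0], "angular": [0, 0, 0]},
    {"claw": 0.3, "slide": [0, 0, 0], "angular": [0, 0, 0]},
    {"claw": 0.3, "slide": [0, 0, 0], "angular": [0, 0, 0]},
    {"claw": 0.3, "slide": [0, 0, 0], "angular": [0, 0, 0]}
  ],
  "force": 80
}}

```text
time_s: 13.78
position: [0.5791, 0.0166, 0.2847]
tcp_rot: [0.039, 0.958, -0.011, 0.285]
wrist_force: [-7.5, -0.1, 7.6]
grip_width: 0.458
```

Request:
{"name": "carry_out", "arguments": {
  "rows": [
    {"claw": 0.3, "slide": [0.003, 0, -0.0003], "angular": [0, 0, 0]},
    {"claw": 0.3, "slide": [0.003, 0, -0.0001], "angular": [0, 0, 0]},
    {"claw": 0.3, "slide": [0.003, 0, 0.0001], "angular": [0, 0, 0]},
    {"claw": 0.3, "slide": [0.003, 0, 0.0001], "angular": [0, 0, 0]},
    {"claw": 0.3, "slide": [0.003, 0, 0.0001], "angular": [0, 0, 0]}
  ]
}}

```text
time_s: 14.2
position: [0.5679, 0.0176, 0.2771]
tcp_rot: [0.039, 0.957, -0.011, 0.287]
wrist_force: [11.9, -0.6, -5.9]
grip_width: 0.454
```

Run:
```python
from h import *
s=read_state();print(s["joint_positions"].round(2),s["wrist_force"],s["grip_width"]*85, "ax,nrm",s["wrist_force"]@(RS@AX),s["wrist_force"]@(RS@AZ))
p0=np.array([0.5798,0.0166,0.2848]);print("moved along/normal",((s["position"]-p0)@(RS@-AX)*1e3).round(1),((s["position"]-p0)@(RS@AZ)*1e3).round(1))
im=capture("wrist")[:,:,::-1];cv2.imwrite("pics/w20.png",cv2.resize(im,None,fx=1.4,fy=1.4))
```

```text
[-0.75  0.18  0.65  2.05  0.03  0.38  1.33] [11.89232248 -0.59838329 -5.91890502] 38.602773326921685 ax,nrm 6.354396026974216 -11.675044840200739
moved along/normal 14.2 0.5
```

View pics/w20.png

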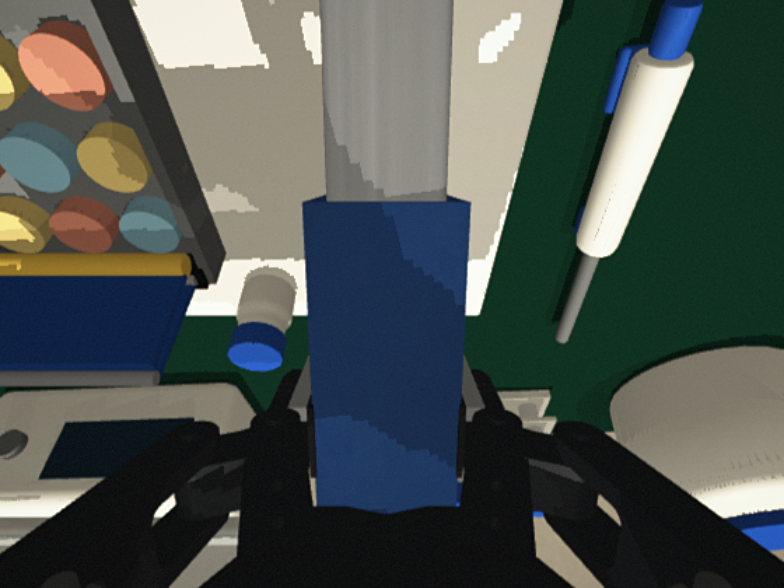

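Request:
{"name": "carry_out", "arguments": {
  "rows": [
    {"claw": 0.3, "slide": [0.003, 0, 0.0004], "angular": [0, 0, 0]},
    {"claw": 0.3, "slide": [0.003, 0, 0.0003], "angular": [0, 0, 0]},
    {"claw": 0.3, "slide": [0.003, 0, 0.0002], "angular": [0, 0, 0]},
    {"claw": 0.3, "slide": [0.003, 0, 0.0001], "angular": [0, 0, 0]},
    {"claw": 0.3, "slide": [0.003, 0, 0.0001], "angular": [0, 0, 0]},
    {"claw": 0.3, "slide": [0.002, 0, 0.0001], "angular": [0, 0, 0]},
    {"claw": 0.3, "slide": [0, 0, 0], "angular": [0, 0, 0]}
  ]
}}

```text
time_s: 14.83
position: [0.5533, 0.0187, 0.2666]
tcp_rot: [0.039, 0.958, -0.011, 0.285]
wrist_force: [-5.4, -1.2, 8.6]
grip_width: 0.462
```

Run:
```python
from h import *
s=read_state();print(s["joint_positions"].round(2),s["wrist_force"],s["grip_width"]*85, "ax,nrm",s["wrist_force"]@(RS@AX),s["wrist_force"]@(RS@AZ))
p0=np.array([0.5798,0.0166,0.2848]);print("moved along/normal",((s["position"]-p0)@(RS@-AX)*1e3).round(1),((s["position"]-p0)@(RS@AZ)*1e3).round(1))
im=capture("top")[:,:,::-1];cv2.imwrite("pics/top21.png",cv2.resize(im[140:280,220:360],None,fx=4.2,fy=4.2))
```

```text
[-0.77  0.16  0.67  2.09  0.06  0.35  1.3 ] [-5.35510933 -1.18468836  8.56273572] 39.24354429257192 ax,nrm 0.6176369262428323 10.020696144475425
moved along/normal 32.2 0.3
```

View pics/top21.png

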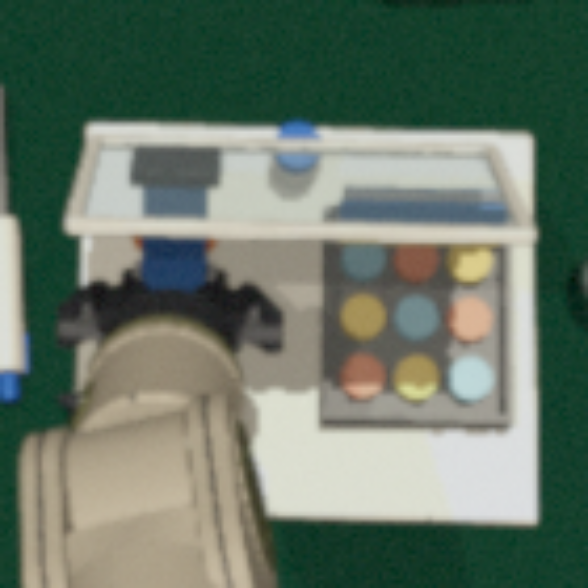

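Request:
{"name": "carry_out", "arguments": {
  "rows": [
    {"claw": 1, "slide": [0, 0, 0], "angular": [0, 0, 0]},
    {"claw": 1, "slide": [0, 0, 0], "angular": [0, 0, 0]},
    {"claw": 1, "slide": [0, 0, 0], "angular": [0, 0, 0]},
    {"claw": 1, "slide": [0.002, 0, -0.015], "angular": [0, 0, 0]},
    {"claw": 1, "slide": [0.003, 0, -0.025], "angular": [0, 0, 0]},
    {"claw": 1, "slide": [0.003, 0, -0.025], "angular": [0, 0, 0]},
    {"claw": 1, "slide": [0.003, 0, -0.02], "angular": [0, 0, 0]},
    {"claw": 1, "slide": [0, 0, 0], "angular": [0, 0, 0]}
  ]
}}

```text
time_s: 15.55
position: [0.4969, 0.0235, 0.3337]
tcp_rot: [0.039, 0.957, -0.009, 0.286]
wrist_force: [0.5, 0.9, 0.8]
grip_width: 1.002
```

Run:
```python
from h import *
s=read_state();print(s["joint_positions"].round(2),s["wrist_force"],s["grip_width"]*85)
im=capture("wrist")[:,:,::-1];cv2.imwrite("pics/w22.png",cv2.resize(im,None,fx=1.4,fy=1.4))
im=capture("scene")[:,:,::-1];cv2.imwrite("pics/sc22.png",cv2.resize(im[110:310,160:360],None,fx=2.9,fy=2.9))
```

```text
[-0.91 -0.14  0.69  2.16  0.45  0.57  0.97] [0.53777368 0.94962173 0.79607894] 85.17388059093754
```

View pics/w22.png

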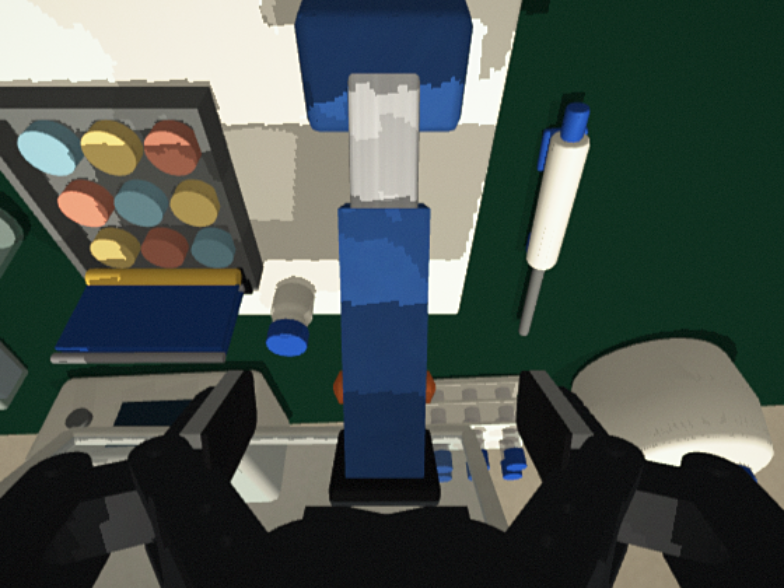

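View pics/sc22.png

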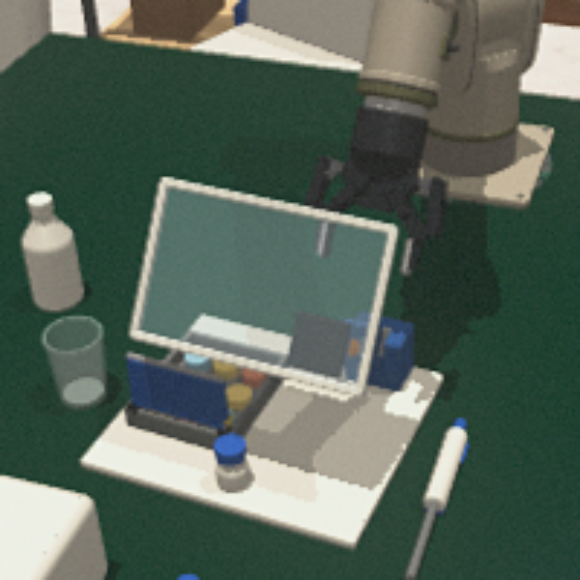

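Run:
```python
from h import *
s=read_state()
o,d=wray(165/1.4,277/1.4,s["position"],s["tcp_rot"]);print("bar now",loc(o+d*(.043-o[2])/d[2]))
im=capture("top")[:,:,::-1];cv2.imwrite("pics/top23.png",cv2.resize(im[140:280,220:400],None,fx=4.2,fy=4.2))
im0=cv2.imread("pics/top0.png");print("diff bystanders",[float(cv2.absdiff(im[a:b,c:d_],im0[a:b,c:d_]).mean()) for a,b,c,d_ in((155,240,212,232),(240,275,400,445),(185,220,358,390),(250,290,90,130))])
```

```text
bar now [ 0.04991644 -0.07438945  0.043     ]
diff bystanders [3.6205882352941177, 2.689100529100529, 2.880059523809524, 3.4939583333333335]
```

View pics/top23.png

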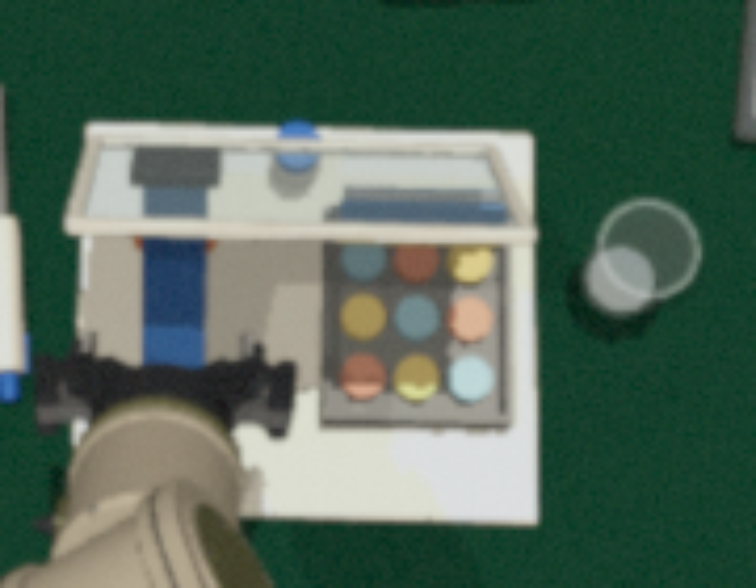

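Run:
```python
from station import *
print(read_state()["wrist_force"],order.finish_job())
```

```text
the job is handed in; nothing more can be done
[ 0.32469769 -0.144029    0.21580197] None
```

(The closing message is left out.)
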